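# Press a shrouded pairing button through the jig lid with a stylus

### The arm

A 6-joint arm with a two-finger parallel gripper is mounted at the origin on a cart in front of the work surface, level with it; the furniture and walls round the work are solid. World frame = base frame: x ahead of the robot, y to its left, z up, the work surface at z = 0. Lengths are in mm, angles in rad, forces in N, time in s.
With the tool pointing down it reaches from about 325 to 875 mm from the base axis. Payload 4.4 kg.
Tool frame: the origin (TCP) lies between the finger pads, 19 mm behind the fingertips; this is the grasp point; z points along the fingers, y is the direction in which the jaws open and shut (so a half turn about z gives the same grasp; the last joint's range is limited). The gripper opens to 85 mm and grips with 20 to 120 N. Pads are 22 mm wide; open, the fingers measure 114 mm over their backs; the gripper's body (76 mm by 85 mm) begins 54 mm behind the grasp point. The pads swing forward as they close: fully open they stand 13 mm farther back than shut.
Start: joints at [1.192, 0.207, 1.542, -0, 1.393, -0.15], TCP at [130.425, 560.015, 249.982] pointing down, gripper open.
Joint ranges: [-2.73, 2.73], [-0.86, 2.22], [0.23, 2.46], [-1.11, 4.25], [0.08, 2.63], [-2.82, 2.82]. Speed limits (rad/s): [2.79, 2.79, 3.14, 3.14, 3.14, 3.14].

### API

Orientations are given as [roll, pitch, yaw] about the fixed x, y, z axes, in that order (R = Rz(yaw) Ry(pitch) Rx(roll)).
In Python, from bench import get_obs, camera, calibration, close_job, search_frame gives the robot as it stands.
- The arm moves only by the tool play_rows, never from a script. Its argument "series" is a list that holds one entry, the list of rows, each a list of 4 numbers: the shift along the world's x, y, z in m, then the turn about the world's z in degrees. In form: [[[x, y, z, yaw], ...]]. A call has 1 to 10 rows; each row is the pose to reach, as a shift and turn from the pose commanded when the call began; what a row does not reach only later rows make up. A row lasts 1/8 s, in which the tool goes at most 62.5 mm and 10.7 degrees, less where a joint would pass 70% of its speed; a pose out of reach is approached as far as the arm can. A call with a gripper value outside its range is refused whole. "jaw" is the finger opening in m, from 0 to 0.0854, set as the call begins (left out, the last holds). The fingers move at their own pace and stop on an object; the grip force is fixed at half the most. Time passes only in rows, so rows that repeat a pose let the fingers close. It gives the time, the measured TCP pose, the force and the opening at its end, in the units of the state.
- get_obs(): the state, without advancing time (a new reading comes with each control period).
- camera(name): name is "side" or "top" or "wrist"; returns the picture (420x560x3 uint8, blue, green, red); there is no depth.
- calibration(name): a dict with "vfov" (degrees; the focal length in pixels is half the picture's height over the tangent of half this angle, whatever the lens; pixels are square), "cx", "cy" (the principal point, pixels), "world_from_camera" (4x4, takes a point from camera to world coordinates). Camera axes: x right, y down, z forward; pixel columns grow to the right and rows downward; lengths in mm; the calibration is good to about 2 mm. A picture is of the moment at which its call begins: read the wrist's pose just before it. calibration takes no time and is no camera call; for the wrist camera it gives the pose at the moment of the call.
- close_job(): hands the job in, once; it reports no verdict.
Trained networks look in the newest picture that a camera, given by its name, has taken for a name from the list of things; names that differ only in an ending like _2 or _b are one class to them, and where a whole thing is asked for, a point or a joint stands for the part that bears it (a point fixed in the world has none). Each returns a list of dicts, best first, with "p" (0 to 1); they miss things now and then, are a little off and sometimes report something else, mostly with a low value. They report only what shows in the picture. A call takes as long as a camera call. They do not tell look-alikes from the thing itself.
- search_frame(camera, thing): "rect" ([left, top, right, bottom] in pixels, round what is visible of it).
The state is a dict: "time_s": time; "joint_positions": joint angles; "qvel": joint speeds; "joint_torque": joint torques, N m; "position": TCP position; "tcp_rot": TCP orientation; "wrist_force": force on the tool from outside, world axes, zero at the start; "moment": the same for the moment, N m; "grip_width": finger opening in mm.
Only numpy, scipy, OpenCV 4.12 (cv2) and the standard library are available. Lean on these libraries where they do the work, as an engineer would, in place of code of your own. Each camera call takes 0.05 s, during which the arm holds its last target. There are 200 camera calls.

### The job

Put the radio module in the programming jig into pairing: shut the jig's lid fully over it, and with the lid shut push the red button down in the module's metal shroud fully home with the tip of the yellow stylus, through the window in the lid, and hold it down for about a second, pressing gently. The stylus lies flat on the bench and has to stand upright to press, so first lay it in the sloped rest and let go, then take it again by its butt end; when you have finished, leave it lying in the rest. Leave the module in its nest and do not disturb the things around the work.

Things in the scene. Friction and masses are not known exactly. Their poses are not given: they have to be found in the camera images.
- stylus: Loose hand stylus, 133 mm long, 35 g: square barrel 12x12 mm, 95 mm long, yellow with black bands and black butt, then a black cone 10 mm long and a steel rod 4 mm thick, 28 mm long, round end. Origin on the barrel's underside, 55 mm from the butt, near the centre of mass; x points to the tip, z up as it lies; its axis runs 6 mm above the origin. Starts lying flat on the bench.
- stylus_tip (a point): end of the stylus's steel tip, on its axis (axes as the stylus).
- stylus_butt (a point): butt end face of the stylus barrel, on its axis (axes as the stylus).
- rest: Fixed sloped rest, grey base 150x60x8 mm, holds the stylus at 45 deg in its xz plane, butt up to +x, tip down to -x. Low fork (9 mm slot) takes the rod and stops the cone; saddle (18 mm notch) lies under the barrel 34 to 42 mm below the butt. Both open upward, flared up to 18 mm above the stylus axis. Between them 45 mm of barrel stand free on both sides and below, so fingers can straddle it.
- rest_tip (a point): where the stylus's tip lies when it is in the rest (axes as the rest).
- rest_butt (a point): where the stylus's butt end lies when it is in the rest (axes as the rest). The slope runs from rest_tip up to rest_butt.
- prog_jig: Programming jig, a dark box 190 x 170 mm, deck 36 mm high, with a nest that holds the module and a hinged lid. Origin at the underside, front towards -x. A 15 mm high knob stands on the right of its deck. Fixed; its place and yaw vary.
- prog_jig_lid (a joint): Hinge of the jig's lid, rad: 0 shut (level), grows as it opens upward and back, up to 1.745. Stiff: it stays where it is left. Shut, its top plate lies 56 mm above the bench, with a window 61 mm (jig x) by 43 mm (jig y) centred at x -7, y +10 mm in the jig frame.
- lid_tab (a point): middle of the upper face of the tab on the lid's free edge, 191 mm from the hinge axis; the tab is 26 mm deep, 41 mm wide (y), 8 mm thick; the lid's upper (outer) face looks up when shut and away from the robot when open.
- jig_hinge (a point): point on the lid's hinge axis in line with the tab, 61.5 mm above the bench; the axis runs along the jig's y.
- module: The black radio module that lies face up in the jig's nest, 115x65x25 mm, loose, 0.18 kg. Origin at the centre of its underside, about 21 mm above the bench; z up.
- button_mouth (a point): middle of the open mouth of the module's shroud, an aluminium ring 20 mm across that stands 8.5 mm above the module's face; bore 8 mm, flared to 10 mm at the mouth. The red button, 6.8 mm across, lies 4.3 mm below the mouth. The shut lid's window leaves the shroud open from above (mouth about 55 mm above the bench).
- pair_button (a joint): Travel of the red button, m: 0 released, 0.003 fully home; it springs back. It takes about 1.5 N to start and 4.5 N to reach home.
- module_01: bystander: black radio module 115x65x41 mm lying in the back row (origin under its centre).
- module_02: bystander: black radio module 115x65x41 mm lying in the back row (origin under its centre).
- module_03: bystander: black radio module 115x65x41 mm lying in the back row (origin under its centre).
- cutters: bystander: side cutters with red handles, 146x44x11 mm (origin under the middle).
- solder_reel: bystander: orange reel of solder wire, 56 mm across, 29 mm high.
There are look-alikes about, which are no part of the job. There is more than one size of the rest; the one meant has the size given above.

How it is judged (in metres and radians):
On the way, in this order (a step that is already met when the one before it is completed fails the run):
1. the stylus lies in the sloped rest (tip within 10 mm, butt within 12 mm of their marks), let go (distance between stylus_tip and rest_tip below 0.01 m and distance between stylus_butt and rest_butt below 0.012 m and contact force between the fingers and stylus below 0.1 N), for 0.2 s.
2. with the lid shut (under 0.06 rad), the button is held at least 2.4 mm down by the stylus's tip for 0.7 s, the stylus being held by its butt end (TCP within 45 mm of the butt) (value of joint prog_jig_lid below 0.06 rad and value of joint pair_button above 0.0024 m and contact force between stylus and module above 1 N and distance between stylus_tip and button_mouth below 0.011 m and distance between the grasp point and stylus_butt below 0.045 m), for 0.7 s.
At the end, for the whole second after the job is handed in: the stylus lies still in the sloped rest (tip within 10 mm, butt within 12 mm of their marks), the lid is shut (under 0.06 rad), the module lies in its nest and its button is released (distance between stylus_tip and rest_tip below 0.01 m and distance between stylus_butt and rest_butt below 0.012 m and value of joint prog_jig_lid below 0.06 rad and linear speed of stylus below 0.02 m/s and z of module in the frame of prog_jig below 0.026 m and value of joint pair_button below 0.001 m); the robot touches nothing.
It fails at once if the stylus pushes on the module with more than 20 N (contact force between stylus and module above 20 N).
It fails at once if a bystander (the three modules in the row, cutters, reel) is moved by more than 30 mm (distance of any of module_01, module_02, module_03, cutters, solder_reel from where it was at the start of the episode above 0.03 m).
It also fails if it takes over 72 s, if anything falls off the work surface, if the arm or the gripper's body presses on something with over 40 N, if the wrist force passes 120 N, or if a joint passes its speed limit or range.

## Working session

There is one attempt and no reset: what is moved stays moved. The work goes in short steps, Python scripts to look and compute and a tool call to move; the robot and the scene stay as the last step left them, time stands still between calls to the robot, and variables do not carry over. Pictures are saved under pics/ and viewed, about 8 in all and at most 12, crops included, and the job is handed in when it is done.

Besides the shell and the picture viewer there is one more tool, called after "Call:" by a JSON object that holds its "method" and its "body". play_rows: Moves the arm, as the interface text tells. Its arguments: {"type":"object","properties":{"series":{"type":"array","items":{"type":"array","items":{"type":"array","items":{"type":"number"}}}},"jaw":{"type":"number"}},"required":["series"]}

```bash
mkdir -p pics; cat > h.py <<'E'
import numpy as np, cv2
from bench import get_obs, camera, calibration, search_frame
def cal(n):
    c=calibration(n); return c
def proj(n,P,c=None):
    c=c or calibration(n); T=np.linalg.inv(np.array(c["world_from_camera"]))
    P=np.atleast_2d(P); q=P@T[:3,:3].T+T[:3,3]; f=210/np.tan(np.radians(c["vfov"])/2)
    return np.c_[q[:,0]/q[:,2]*f+c["cx"], q[:,1]/q[:,2]*f+c["cy"]]
def ray(n,uv,z,c=None):
    "world points on plane z for pixels uv"
    c=c or calibration(n); T=np.array(c["world_from_camera"]); f=210/np.tan(np.radians(c["vfov"])/2)
    uv=np.atleast_2d(uv).astype(float); d=np.c_[(uv[:,0]-c["cx"])/f,(uv[:,1]-c["cy"])/f,np.ones(len(uv))]@T[:3,:3].T
    o=T[:3,3]; return o+d*((z-o[2])/d[:,2])[:,None]
E
python3 - <<'E'
from h import *
o=get_obs(); print({k:np.round(v,3) for k,v in o.items()})
for n in["top","side"]:
    im=camera(n); cv2.imwrite(f"pics/{n}0.png",im); c=calibration(n); print(n,c["vfov"],c["cx"],c["cy"],np.round(c["world_from_camera"],3).tolist())
    for t in["stylus","rest","prog_jig","lid_tab","button_mouth","module_01","cutters","solder_reel"]:
        print(t,[(np.round(r["rect"]).tolist(),round(r["p"],2)) for r in search_frame(n,t)][:4])
a=cv2.imread("pics/top0.png");b=cv2.imread("pics/side0.png")
cv2.imwrite("pics/a.png",cv2.resize(a,(800,600),interpolation=cv2.INTER_CUBIC));cv2.imwrite("pics/b.png",cv2.resize(b,(800,600),interpolation=cv2.INTER_CUBIC))
E
```

```text
{'time_s': np.float64(0.0), 'joint_positions': array([ 1.191,  0.207,  1.543,  0.   ,  1.394, -0.151]), 'qvel': array([ 0.   ,  0.   ,  0.001, -0.001,  0.002, -0.001]), 'joint_torque': array([-1.0000e-03, -3.8305e+01, -2.9159e+01, -0.0000e+00,  1.1000e-02,
        0.0000e+00]), 'position': array([130.157, 559.33 , 248.814]), 'tcp_rot': array([-3.139, -0.   ,  2.913]), 'wrist_force': array([ 0.587, -0.675,  0.123]), 'moment': array([-0.019,  0.044,  0.038]), 'grip_width': np.float64(85.304)}
top 53.16250409263366 281.5562696541555 210.3866945909123 [[-0.022, -0.989, 0.148, 364.75], [-0.999, 0.018, -0.026, 80.385], [0.023, -0.148, -0.989, 1028.985], [0.0, 0.0, 0.0, 1.0]]
stylus [([229.0, 249.0, 284.0, 255.0], 0.78), ([360.0, 168.0, 449.0, 252.0], 0.4)]
rest [([142.0, 261.0, 188.0, 280.0], 0.95), ([153.0, 197.0, 220.0, 230.0], 0.91)]
prog_jig [([362.0, 170.0, 448.0, 250.0], 0.69)]
lid_tab [([371.0, 168.0, 449.0, 182.0], 0.69)]
button_mouth [([382.0, 189.0, 416.0, 237.0], 0.85)]
module_01 [([231.0, 160.0, 258.0, 208.0], 0.88), ([260.0, 159.0, 285.0, 205.0], 0.79), ([384.0, 189.0, 410.0, 
[... 204 characters left out ...]
0202 [[0.999, 0.026, -0.037, 558.757], [0.045, -0.459, 0.887, -940.468], [0.006, -0.888, -0.46, 623.433], [0.0, 0.0, 0.0, 1.0]]
stylus [([240.0, 214.0, 247.0, 244.0], 0.55), ([274.0, 169.0, 296.0, 213.0], 0.46)]
rest [([275.0, 168.0, 297.0, 214.0], 0.67)]
prog_jig [([213.0, 193.0, 326.0, 360.0], 0.72), ([236.0, 297.0, 301.0, 327.0], 0.32)]
lid_tab [([292.0, 193.0, 324.0, 315.0], 0.81)]
button_mouth [([236.0, 300.0, 301.0, 327.0], 0.92)]
module_01 [([292.0, 215.0, 337.0, 228.0], 0.96), ([291.0, 238.0, 345.0, 266.0], 0.71), ([292.0, 230.0, 345.0, 248.0], 0.65), ([236.0, 299.0, 300.0, 328.0], 0.57)]
cutters [([321.0, 191.0, 344.0, 217.0], 0.54)]
solder_reel [([338.0, 265.0, 368.0, 296.0], 0.8)]
```

View pics/a.png

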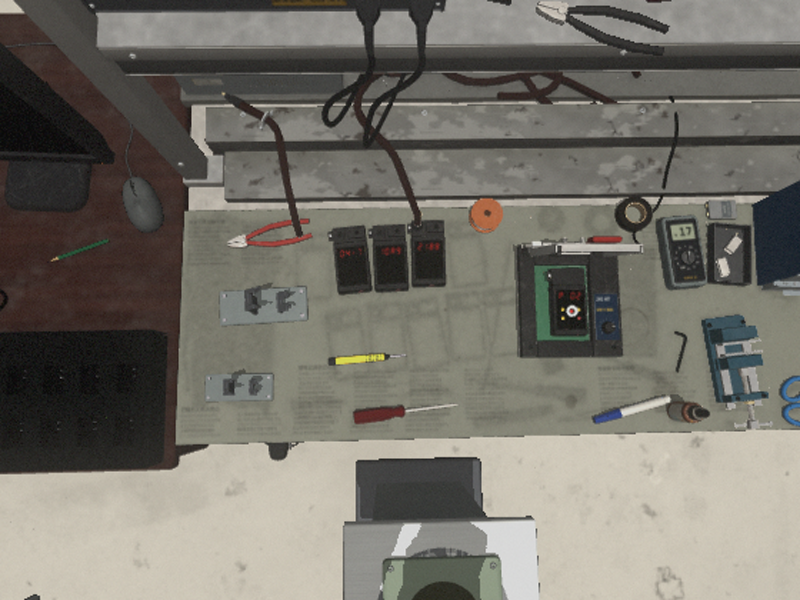

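View pics/b.png

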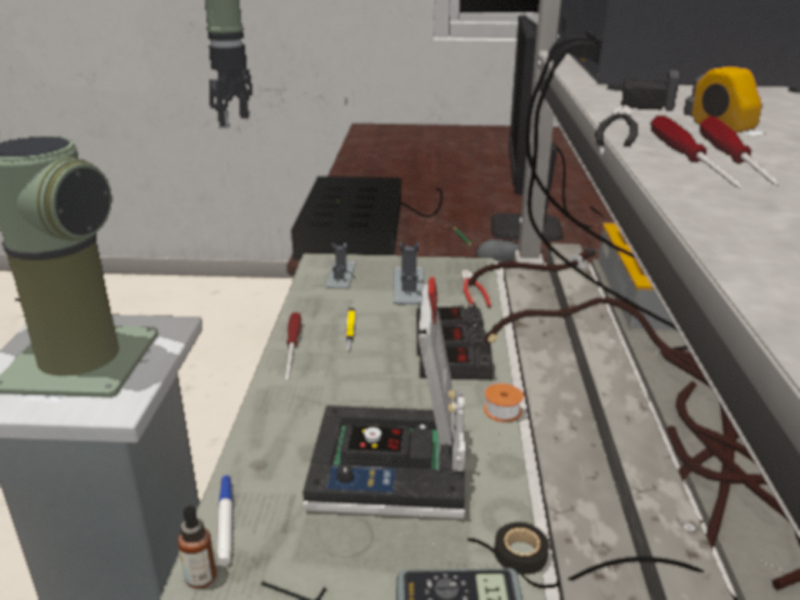

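```bash
python3 - <<'E'
from h import *
f=lambda uv,z:np.round(ray("top",uv,z)).tolist()
print("rest corners",f([[153,197],[220,197],[220,230],[153,230]],8))
print("stylus",f([[229,252],[284,249]],6))
print("jig",f([[361,170],[448,250],[435,250],[361,250]],36)); print("button",f([[400,217]],55))
print("reel",f([[340,151]],29),"mods",f([[245,184],[297,177]],41)); print("cutters",f([[160,170],[218,155]],8))
im=cv2.imread("pics/top0.png")
a=cv2.resize(im[185:290,130:300],None,fx=4.7,fy=4.7,interpolation=cv2.INTER_CUBIC)
cv2.imwrite("pics/c.png",a)
c=calibration("wrist"); print(c["vfov"],c["cx"],c["cy"],np.round(c["world_from_camera"],3).tolist())
E
```

```text
rest corners [[556.0, 368.0, 8.0], [553.0, 204.0, 8.0], [472.0, 204.0, 8.0], [475.0, 366.0, 8.0]]
stylus [[418.0, 183.0, 6.0], [423.0, 49.0, 6.0]]
jig [[609.0, -142.0, 36.0], [411.0, -340.0, 36.0], [411.0, -309.0, 36.0], [415.0, -132.0, 36.0]]
button [[489.0, -224.0, 55.0]]
reel [[660.0, -94.0, 29.0]] mods [[578.0, 141.0, 41.0], [593.0, 15.0, 41.0]]
cutters [[624.0, 353.0, 8.0], [660.0, 209.0, 8.0]]
64.24192125731591 280.1270249152398 214.10742376542265 [[0.227, 0.925, 0.304, 52.187], [0.974, -0.216, -0.07, 577.556], [0.001, 0.312, -0.95, 373.956], [0.0, 0.0, 0.0, 1.0]]
```

View pics/c.png

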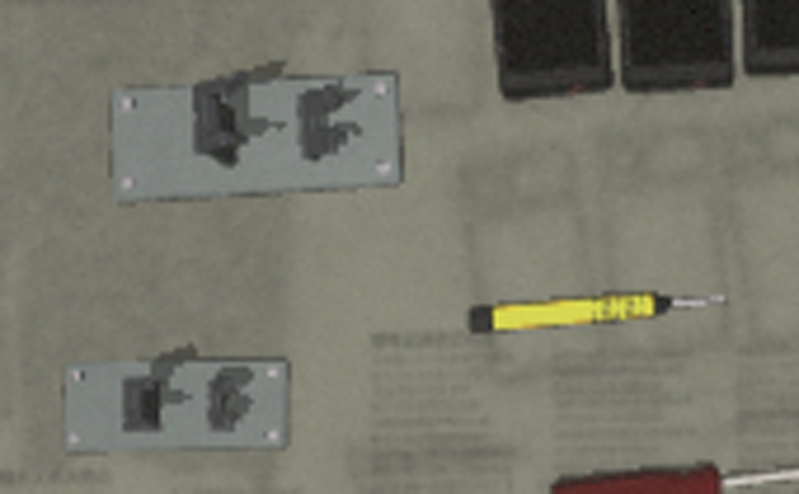

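Call:
{"method": "play_rows", "body": {"series": [[[0.04,-0.045,0.02,-9.5],[0.08,-0.09,0.05,-19],[0.12,-0.135,0.05,-28.5],[0.16,-0.18,0.05,-38],[0.2,-0.225,0.05,-47.5],[0.24,-0.27,0.05,-57],[0.28,-0.315,0.05,-67],[0.32,-0.36,0.05,-77],[0.32,-0.36,0.05,-77],[0.32,-0.36,0.05,-77]]]}}

```text
time_s: 2.15
position: [450.2, 200.1, 299.8]
tcp_rot: [-3.141, -0.0, 1.569]
wrist_force: [0.8, -0.4, 0.7]
grip_width: 85.3
```

```bash
python3 - <<'E'
from h import *
o=get_obs(); print(o["time_s"],o["position"],o["tcp_rot"])
c=calibration("wrist"); im=camera("wrist"); cv2.imwrite("pics/w1.png",im)
np.save("w1.npy",c,allow_pickle=True)
for t in["stylus","rest"]: print(t,[(np.round(r["rect"]).tolist(),round(r["p"],2)) for r in search_frame("wrist",t)][:4])
cv2.imwrite("pics/d.png",cv2.resize(im,(800,600),interpolation=cv2.INTER_CUBIC))
E
```

```text
2.15 [450.15859457 200.08571023 299.84231263] [-3.14078272e+00 -4.95324487e-04  1.56898237e+00]
stylus [([249.0, 187.0, 269.0, 280.0], 0.68)]
rest [([307.0, 20.0, 370.0, 158.0], 0.87), ([189.0, 0.0, 237.0, 109.0], 0.73)]
```

View pics/d.png

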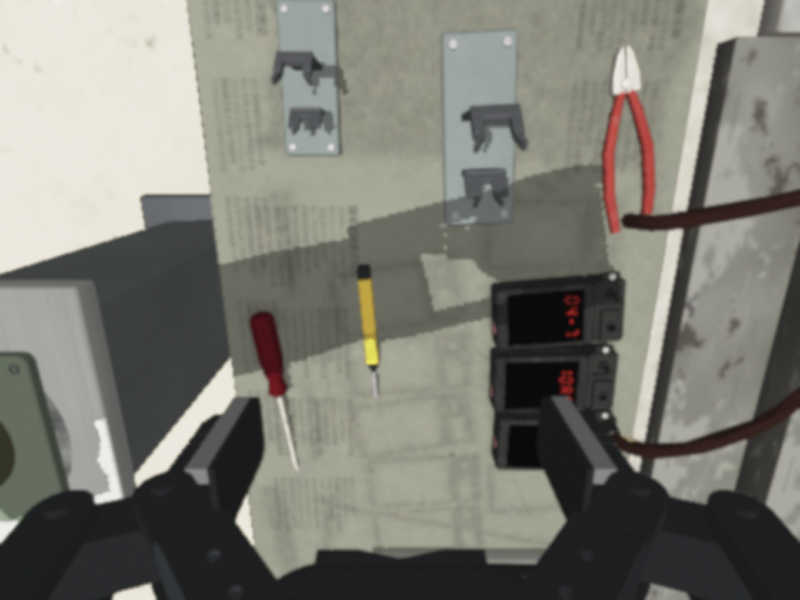

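```bash
python3 - <<'E'
from h import *
c=np.load("w1.npy",allow_pickle=True).item(); print(c.keys())
k=560/800
f=lambda uv,z:np.round(ray("wrist",np.array(uv)*k,z,c),1)
R=f([[442,35],[516,31],[511,222],[446,223]],8); print(R, np.linalg.norm(R-np.roll(R,-1,0),axis=1))
print("stylus",f([[364,266],[376,396]],6),"barrel mid/edges",f([[364,275],[371,355]],12))
t=np.array([[112,88],[398,73],[403,185],[118,200]])/4.7+[130,185]; t=ray("top",t,8); print(t,np.linalg.norm(t-np.roll(t,-1,0),axis=1))
print(ray("top",np.array([[470,320],[727,299]])/4.7+[130,185],6))
E
```

```text
dict_keys(['vfov', 'cx', 'cy', 'world_from_camera'])
[[482.  363.4   8. ]
 [538.9 366.    8. ]
 [545.4 219.6   8. ]
 [489.2 218.8   8. ]] [ 56.95937149 146.54422541  56.20569366 144.77914214]
stylus [[417.  180.3   6. ]
 [425.5  49.6   6. ]] barrel mid/edges [[417.2 173.5  12. ]
 [421.9  96.1  12. ]]
[[539.46525871 365.87088702   8.        ]
 [544.79273103 217.41068669   8.        ]
 [485.75068595 214.7091076    8.        ]
 [480.72241572 361.42978757   8.        ]] [148.55575735  59.10382066 146.80681671  58.91048266]
[[415.3451379  180.46564616   6.        ]
 [423.45545626  47.7855227    6.        ]]
```

Call:
{"method": "play_rows", "body": {"series": [[[0.03,0.035,-0.06,1],[0.063,0.07,-0.12,2],[0.063,0.07,-0.164,2],[0.063,0.07,-0.164,2],[0.063,0.07,-0.164,2]]]}}

```text
time_s: 2.92
position: [513.1, 270.9, 136.9]
tcp_rot: [3.141, -0.0, 1.606]
wrist_force: [0.2, -0.1, 1.2]
grip_width: 85.5
```

```bash
python3 - <<'E'
from h import *
o=get_obs(); print(o["time_s"],o["position"],o["tcp_rot"])
c=calibration("wrist"); im=camera("wrist"); cv2.imwrite("pics/w2.png",im)
np.save("w2.npy",c,allow_pickle=True)
for t in["rest"]: print(t,[(np.round(r["rect"]).tolist(),round(r["p"],2)) for r in search_frame("wrist",t)][:4])
cv2.imwrite("pics/e.png",cv2.resize(im,(800,600),interpolation=cv2.INTER_CUBIC))
E
```

```text
2.925 [513.13071445 270.87347361 136.85656082] [ 3.14113077e+00 -3.00082943e-05  1.60564705e+00]
rest [([240.0, 80.0, 326.0, 278.0], 0.95), ([296.0, 379.0, 375.0, 403.0], 0.72), ([13.0, 39.0, 139.0, 201.0], 0.55)]
```

View pics/e.png

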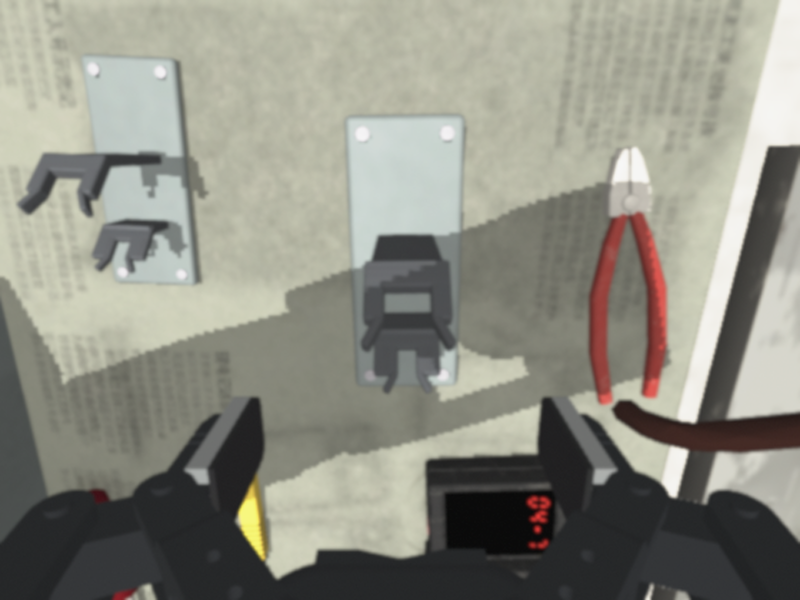

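```bash
python3 - <<'E'
from h import *
a=cv2.imread("pics/w1.png")[15:165,300:380];b=cv2.imread("pics/w2.png")[75:285,235:335]
A=cv2.resize(a,None,fx=4,fy=4,interpolation=cv2.INTER_CUBIC);B=cv2.resize(b,None,fx=2.857,fy=2.857,interpolation=cv2.INTER_CUBIC)
B=B[:600]; A=A[:600]; print(A.shape,B.shape)
C=np.zeros((600,A.shape[1]+B.shape[1],3),np.uint8);C[:,:A.shape[1]]=A;C[:B.shape[0],A.shape[1]:]=B
C=np.clip(C.astype(float)*1.8,0,255).astype(np.uint8)
cv2.imwrite("pics/f.png",C)
E
```

```text
(600, 320, 3) (600, 286, 3)
```

View pics/f.png

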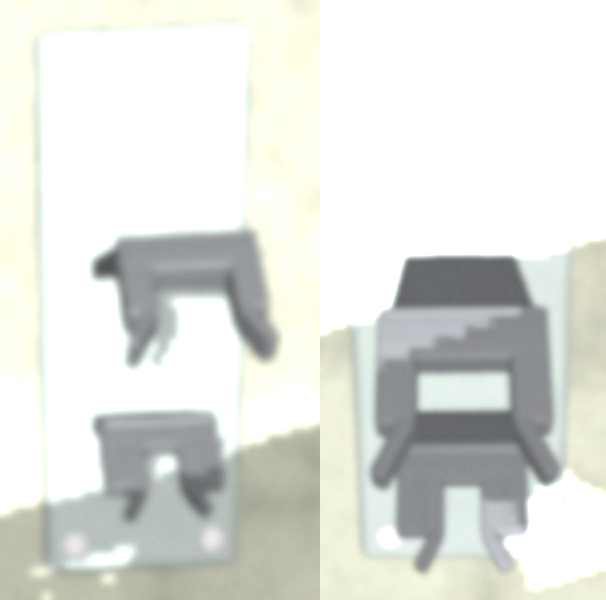

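```bash
python3 - <<'E'
from h import *
def P(n,c,uv):
    T=np.array(c["world_from_camera"]); f=210/np.tan(np.radians(c["vfov"])/2)
    d=T[:3,:3]@[(uv[0]-c["cx"])/f,(uv[1]-c["cy"])/f,1]; return T[:3,3],d/np.linalg.norm(d)
c1=np.load("w1.npy",allow_pickle=True).item();c2=np.load("w2.npy",allow_pickle=True).item()
for n,u,v in[("sadL",(132,362),(380,482)),("sadR",(265,356),(550,480)),("forkL",(130,518),(424,570)),("forkR",(207,513),(508,570)),("sad notch edge L",(165,292),(418,372)),("sad notch edge R",(232,290),(510,372)),("forknotch",(163,458),(463,488)),("base BL",(45,565),(358,555)),("base TR",(249,27),None and 0 or (573,115))]:
    o1,d1=P(1,c1,(300+u[0]/4,15+u[1]/4)); o2,d2=P(2,c2,(235+(v[0]-320)/2.857,75+v[1]/2.857))
    s=np.linalg.lstsq(np.c_[d1,-d2],o2-o1,rcond=None)[0]; p=o1+s[0]*d1;q=o2+s[1]*d2
    print(n,np.round((p+q)/2,1),"gap",np.round(np.linalg.norm(p-q),1))
E
```

```text
sadL [499.5 278.5  94.1] gap 0.4
sadR [531.3 279.8  93. ] gap 1.3
forkL [507.4 237.7  52.1] gap 1.2
forkR [527.9 239.3  54. ] gap 0.9
sad notch edge L [507.2 295.3  79.8] gap 3.0
sad notch edge R [524.9 295.4  76.1] gap 1.2
forknotch [517.4 252.9  37.3] gap 0.6
base BL [488.  218.8   9.9] gap 0.4
base TR [527.4 347.8  87.9] gap 9.5
```

Call:
{"method": "play_rows", "body": {"series": [[[-0.02,-0.04,0.0,1.7],[-0.05,-0.09,-0.02,1.7],[-0.075,-0.14,-0.05,1.7],[-0.092,-0.171,-0.08,1.7],[-0.092,-0.171,-0.1,1.7],[-0.092,-0.171,-0.115,1.7],[-0.092,-0.171,-0.115,1.7]]], "jaw": 0.04}}

```text
time_s: 3.9
position: [422.3, 99.1, 21.7]
tcp_rot: [3.14, 0.0, 1.634]
wrist_force: [-0.1, 0.5, 0.3]
grip_width: 39.5
```

Call:
{"method": "play_rows", "body": {"series": [[[0,0,0,0],[0,0,0,0],[0,0,0,0],[0,0,0,0],[0,0,0,0]]], "jaw": 0.0}}

```text
time_s: 4.53
position: [422.9, 99.4, 22.3]
tcp_rot: [3.139, -0.0, 1.634]
wrist_force: [0.1, -0.2, 5.9]
grip_width: 10.2
```

Call:
{"method": "play_rows", "body": {"series": [[[0,0,0.02,0],[0,0,0.06,0],[0.03,0.05,0.11,-0.5],[0.06,0.1,0.13,-1],[0.085,0.145,0.13,-1],[0.095,0.165,0.13,-1],[0.095,0.165,0.13,-1],[0.095,0.165,0.13,-1]]]}}

```text
time_s: 5.52
position: [515.6, 263.4, 150.5]
tcp_rot: [-3.14, 0.001, 1.616]
wrist_force: [0.4, 0.8, -0.3]
grip_width: 10.0
```

```bash
python3 - <<'E'
from h import *
o=get_obs(); print(o["time_s"],o["position"],o["tcp_rot"],o["wrist_force"],o["grip_width"])
c=calibration("wrist"); im=camera("wrist"); cv2.imwrite("pics/w3.png",im)
np.save("w3.npy",c,allow_pickle=True)
s=camera("side"); cv2.imwrite("pics/s3.png",s)
m=proj("side",[[516,264,70]])[0]; print(m)
A=im[40:420,150:400]; x,y=int(m[0]),int(m[1]); B=s[y-50:y+50,x-50:x+50]
C=np.zeros((600,800,3),np.uint8); A=cv2.resize(A,(395,600)); C[:,:395]=A; C[:400,400:]=cv2.resize(B,(400,400),interpolation=cv2.INTER_CUBIC)
cv2.imwrite("pics/g.png",np.clip(C*1.4,0,255).astype(np.uint8))
E
```

```text
5.525 [515.56290771 263.41150039 150.4660385 ] [-3.14005763e+00  8.85215478e-04  1.61626076e+00] [ 0.43096986  0.84732709 -0.29285603] 9.969889172246576
[285.7326969  181.21882802]
```

View pics/g.png

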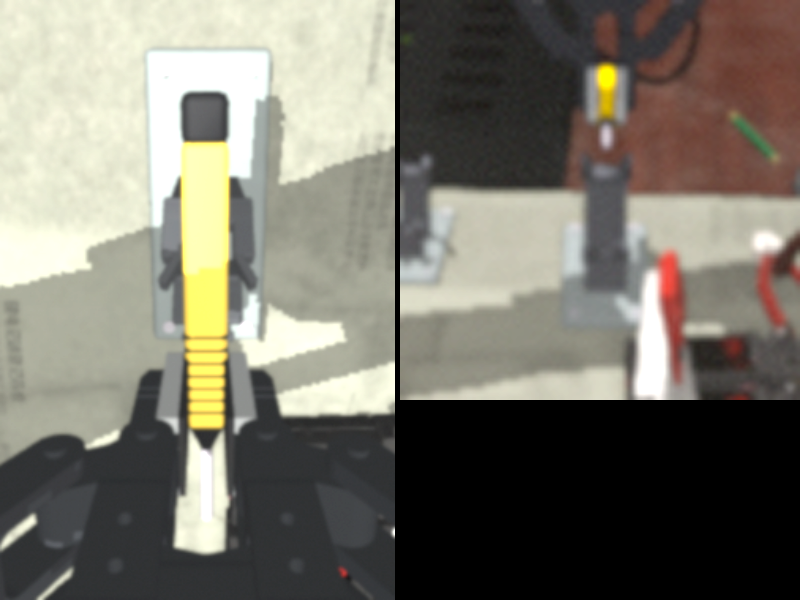

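Call:
{"method": "play_rows", "body": {"series": [[[0.0,0,-0.03,0],[0.0,0,-0.05,0],[0,0,-0.056,0],[0,0,-0.06,0],[0,0,-0.064,0],[0,0,-0.068,0],[0,0,-0.068,0]]]}}

```text
time_s: 6.5
position: [518.8, 262.1, 86.0]
tcp_rot: [3.136, 0.001, 1.615]
wrist_force: [0.5, -5.8, 9.9]
grip_width: 10.4
```

Call:
{"method": "play_rows", "body": {"series": [[[0,0,-0.005,0],[0,0,-0.01,0],[0,0,-0.015,0],[0,0,-0.015,0],[0,0,-0.015,0]]]}}

```text
time_s: 7.12
position: [518.5, 262.1, 70.6]
tcp_rot: [3.137, 0.001, 1.614]
wrist_force: [-0.4, -5.2, 8.6]
grip_width: 10.1
```

```bash
python3 - <<'E'
from h import *
o=get_obs(); print(o["time_s"],o["position"],o["tcp_rot"],o["wrist_force"],o["grip_width"])
im=camera("wrist"); cv2.imwrite("pics/w4.png",im)
s=camera("side"); cv2.imwrite("pics/s4.png",s)
m=proj("side",[[516,264,70]])[0]
A=im[40:420,150:400]; x,y=int(m[0]),int(m[1]); B=s[y-50:y+50,x-50:x+50]
C=np.zeros((600,800,3),np.uint8); A=cv2.resize(A,(395,600)); C[:,:395]=A; C[:400,400:]=cv2.resize(B,(400,400),interpolation=cv2.INTER_CUBIC)
cv2.imwrite("pics/i.png",np.clip(C*1.4,0,255).astype(np.uint8))
E
```

```text
7.125 [518.49940346 262.05919185  70.60519679] [3.13737904e+00 1.31675263e-03 1.61447627e+00] [-0.3808023  -5.20943631  8.57169741] 10.149520834349616
```

View pics/i.png

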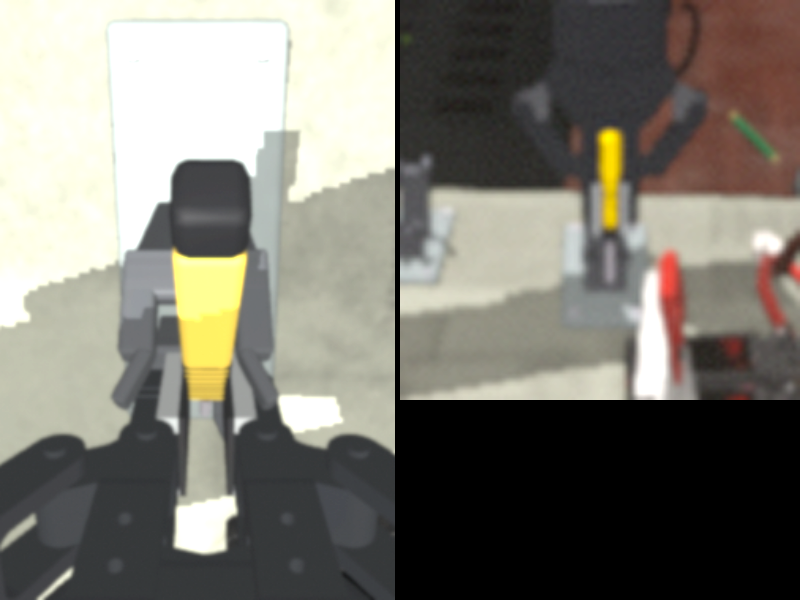

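Call:
{"method": "play_rows", "body": {"series": [[[-0.001,0,0,0],[-0.001,0,0,0],[-0.001,0,0,0],[-0.001,0,0,0]]], "jaw": 0.022}}

```text
time_s: 7.72
position: [515.1, 264.0, 67.6]
tcp_rot: [-3.141, 0.0, 1.616]
wrist_force: [0.5, -0.5, 0.0]
grip_width: 22.2
```

Call:
{"method": "play_rows", "body": {"series": [[[0,0,0.01,0],[0,0,0.03,0],[0,0,0.08,0],[0,0,0.12,0],[0,0,0.12,0],[0,0,0.12,0]]]}}

```text
time_s: 8.48
position: [515.0, 264.0, 187.9]
tcp_rot: [-3.141, 0.0, 1.616]
wrist_force: [-0.6, 0.4, -0.3]
grip_width: 21.8
```

```bash
python3 - <<'E'
from h import *
o=get_obs(); print(o["time_s"],o["position"],o["tcp_rot"],o["wrist_force"],o["grip_width"])
np.save("w5.npy",calibration("wrist"),allow_pickle=True)
im=camera("wrist"); cv2.imwrite("pics/w5.png",im)
s=camera("side"); cv2.imwrite("pics/s5.png",s)
A=im[40:420,150:400]; C=np.zeros((600,800,3),np.uint8); A=cv2.resize(A,(395,600)); C[:,:395]=A
B=s[185:370,200:385]; C[:400,400:]=cv2.resize(B,(400,400),interpolation=cv2.INTER_CUBIC)
m=proj("side",[[516,264,70]])[0];x,y=int(m[0]),int(m[1]);C[400:,500:700]=cv2.resize(s[y-40:y+40,x-40:x+40],(200,200))
cv2.imwrite("pics/j.png",np.clip(C*1.4,0,255).astype(np.uint8))
E
```

```text
8.475 [515.0038227  263.96603623 187.86038222] [-3.14113708e+00  1.11755442e-04  1.61618608e+00] [-0.55540096  0.35333957 -0.26971138] 21.842075343935306
```

View pics/j.png

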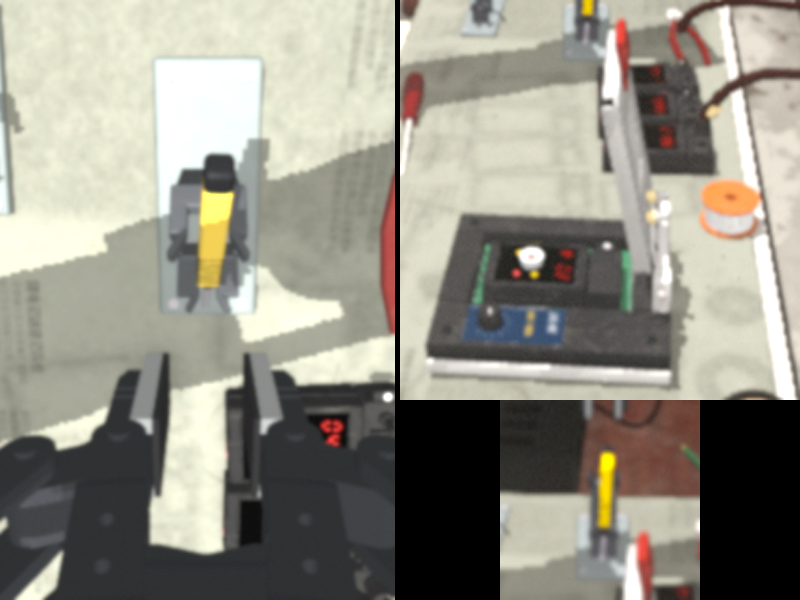

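```bash
python3 - <<'E'
from h import *
def red(im,x0,y0,x1,y1):
    h=cv2.cvtColor(im,cv2.COLOR_BGR2HSV)[y0:y1,x0:x1]
    m=((h[...,0]<8)|(h[...,0]>172))&(h[...,1]>140)&(h[...,2]>70)
    ys,xs=np.nonzero(m); print("red",xs.min()+x0,xs.max()+x0,ys.min()+y0,ys.max()+y0,len(xs)); return np.array([xs.mean()+x0,ys.mean()+y0])
t=cv2.imread("pics/top0.png");s=cv2.imread("pics/s5.png")
a=red(t,400,155,445,180);b=red(s,290,188,315,235);print(a,b)
def P(c,uv):
    T=np.array(c["world_from_camera"]); f=210/np.tan(np.radians(c["vfov"])/2)
    d=T[:3,:3]@[(uv[0]-c["cx"])/f,(uv[1]-c["cy"])/f,1]; return T[:3,3],d/np.linalg.norm(d)
def tri(c1,u,c2,v):
    o1,d1=P(c1,u);o2,d2=P(c2,v);q=np.linalg.lstsq(np.c_[d1,-d2],o2-o1,rcond=None)[0];p=o1+q[0]*d1;r=o2+q[1]*d2
    return np.round((p+r)/2,1),np.round(np.linalg.norm(p-r),1)
ct,cs=calibration("top"),calibration("side")
print("tab red",tri(ct,a,cs,b))
sc=lambda u:(np.array(u)*.7)
print("jig top-view deck corners",np.round(ray("top",sc([[518,355],[622,356],[519,262]]),36),1).tolist())
cp=lambda x,y:(200+(x-400)/400*185,185+y/400*185)
print("button",tri(ct,sc((572.5,311)),cs,cp(532,255)))
print("frontleft",tri(ct,sc((518,355)),cs,cp(463,215)))
# stylus butt check in w5
c5=np.load("w5.npy",allow_pickle=True).item()
px=proj("wrist",[[513.5,322,112.5],[517.5,228,18.5]],c5); print("expected butt/tip in j:",(px-[150,40])*[395/250,600/380])
B=cv2.resize(t[155:260,355:455],(571,600),interpolation=cv2.INTER_CUBIC); cv2.imwrite("pics/k.png",np.clip(B*1.4,0,255).astype(np.uint8))
E
```

```text
red 415 434 166 169 66
red 300 304 195 216 70
[424.31818182 167.18181818] [302.58571429 204.54285714]
tab red (array([ 560.6, -216.6,  249.7]), np.float64(0.7))
jig top-view deck corners [[418.3, -136.1, 36.0], [413.1, -310.1, 36.0], [575.8, -145.7, 36.0]]
button (array([ 489.5, -226.2,   53.4]), np.float64(3.2))
frontleft (array([ 419.3, -138. ,   26.7]), np.float64(1.2))
expected butt/tip in j: [[209.41873455 162.69710213]
 [207.75515865 305.75738475]]
```

Call:
{"method": "play_rows", "body": {"series": [[[0.0,-0.03,0.04,0],[0.01,-0.085,0.09,-2],[0.02,-0.145,0.14,-4],[0.03,-0.205,0.152,-4],[0.045,-0.265,0.152,-4],[0.06,-0.325,0.152,-4],[0.07,-0.385,0.152,-4],[0.08,-0.445,0.152,-4],[0.085,-0.481,0.152,-4],[0.085,-0.481,0.152,-4]]], "jaw": 0.0}}

```text
time_s: 9.82
position: [599.5, -221.1, 336.7]
tcp_rot: [-3.137, -0.001, 1.54]
wrist_force: [0.1, -0.3, -0.5]
grip_width: -0.2
```

```bash
python3 - <<'E'
from h import *
o=get_obs(); print(o["time_s"],o["position"],o["tcp_rot"],o["wrist_force"],o["grip_width"])
im=camera("wrist"); cv2.imwrite("pics/w6.png",im); np.save("w6.npy",calibration("wrist"),allow_pickle=True)
s=camera("side"); cv2.imwrite("pics/s6.png",s)
C=np.zeros((600,800,3),np.uint8); C[:300,:400]=cv2.resize(im,(400,300)); B=s[100:370,150:400]
C[:,400:]=cv2.resize(s[70:370,200:400],(400,600),interpolation=cv2.INTER_CUBIC)
C[300:,:400]=cv2.resize(camera("top"),(400,300)); cv2.imwrite("pics/l.png",C)
E
```

```text
9.825 [ 599.52529746 -221.07250108  336.71641228] [-3.13708680e+00 -1.14140748e-03  1.54032055e+00] [ 0.05826518 -0.30797658 -0.48585521] -0.1622280053730556
```

View pics/l.png

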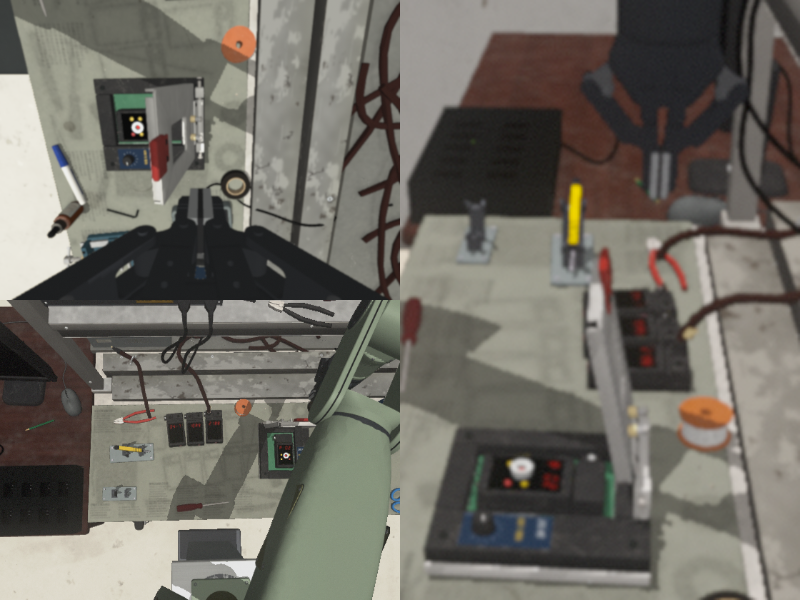

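Call:
{"method": "play_rows", "body": {"series": [[[0,0,-0.045,0],[0,0,-0.086,0],[-0.015,0,-0.086,0],[-0.03,0,-0.088,0],[-0.045,0,-0.09,0],[-0.057,0,-0.092,0],[-0.073,0.001,-0.1,0],[-0.088,0.001,-0.108,0],[-0.102,0.002,-0.119,0],[-0.116,0.002,-0.13,0]]]}}

```text
time_s: 11.22
position: [484.4, -214.0, 210.3]
tcp_rot: [3.14, 0.0, 1.548]
wrist_force: [2.4, 0.7, 0.6]
grip_width: 0.2
```

Call:
{"method": "play_rows", "body": {"series": [[[-0.012,0.001,-0.014,0],[-0.023,0.001,-0.028,0],[-0.032,0.002,-0.043,0],[-0.041,0.002,-0.059,0],[-0.046,0.002,-0.076,0],[-0.051,0.002,-0.094,0],[-0.053,0.002,-0.11,0],[-0.054,0.002,-0.12,0],[-0.054,0.002,-0.126,0],[-0.054,0.002,-0.126,0]]]}}

```text
time_s: 12.48
position: [430.4, -212.8, 83.6]
tcp_rot: [-3.141, -0.0, 1.546]
wrist_force: [-0.5, 0.6, -0.0]
grip_width: 0.0
```

Call:
{"method": "play_rows", "body": {"series": [[[0,0,-0.003,0],[0,0,-0.006,0],[0,0,-0.009,0],[0,0,-0.009,0]]]}}

```text
time_s: 12.98
position: [431.2, -213.4, 77.7]
tcp_rot: [3.141, 0.001, 1.547]
wrist_force: [-5.1, 4.2, 18.6]
grip_width: 0.1
```

Call:
{"method": "play_rows", "body": {"series": [[[0,0,-0.001,0],[0,0,-0.002,0],[0,0,-0.002,0]]]}}

```text
time_s: 13.35
position: [431.3, -213.5, 77.5]
tcp_rot: [3.141, 0.001, 1.547]
wrist_force: [-9.9, 5.9, 32.6]
grip_width: -0.3
```

Call:
{"method": "play_rows", "body": {"series": [[[0,0,0.02,0],[0,0,0.06,0],[-0.01,-0.02,0.12,0],[-0.01,-0.04,0.16,0],[-0.01,-0.09,0.16,0],[-0.01,-0.09,0.16,0],[-0.01,-0.09,0.16,0]]]}}

```text
time_s: 14.22
position: [419.9, -302.4, 232.2]
tcp_rot: [-3.14, -0.002, 1.546]
wrist_force: [-0.5, -0.6, 0.2]
grip_width: 0.1
```

```bash
python3 - <<'E'
from h import *
o=get_obs(); print(o["time_s"],o["position"],o["tcp_rot"],o["wrist_force"],o["grip_width"])
c=calibration("wrist"); im=camera("wrist"); cv2.imwrite("pics/w7.png",im); np.save("w7.npy",c,allow_pickle=True)
px=proj("wrist",[[489.5,-226,55]],c)[0]; print("exp mouth",px)
for t in["button_mouth","prog_jig","lid_tab","stylus"]: print(t,[(np.round(r["rect"]).tolist(),round(r["p"],2)) for r in search_frame("wrist",t)][:3])
s=camera("side"); cv2.imwrite("pics/s7.png",s)
print("side",[(np.round(r["rect"]).tolist(),round(r["p"],2)) for r in search_frame("side","lid_tab")][:2])
C=np.zeros((600,800,3),np.uint8); C[:,:400]=cv2.resize(im[:420,140:420],(400,600)); 
C[:350,400:]=cv2.resize(s[270:375,200:320],(400,350),interpolation=cv2.INTER_CUBIC)
cv2.imwrite("pics/m.png",C)
E
```

```text
14.225 [ 419.94825285 -302.43217413  232.21940623] [-3.14045202e+00 -1.63224296e-03  1.54561400e+00] [-0.51692483 -0.57516147  0.16198426] 0.06299718511986878
exp mouth [359.66054821 106.45077727]
button_mouth [([326.0, 71.0, 405.0, 132.0], 0.62)]
prog_jig [([354.0, 102.0, 360.0, 111.0], 0.69), ([247.0, 1.0, 522.0, 202.0], 0.58)]
lid_tab [([245.0, 8.0, 509.0, 163.0], 0.85)]
stylus []
side [([209.0, 277.0, 322.0, 330.0], 0.81), ([245.0, 298.0, 280.0, 310.0], 0.62)]
```

View pics/m.png

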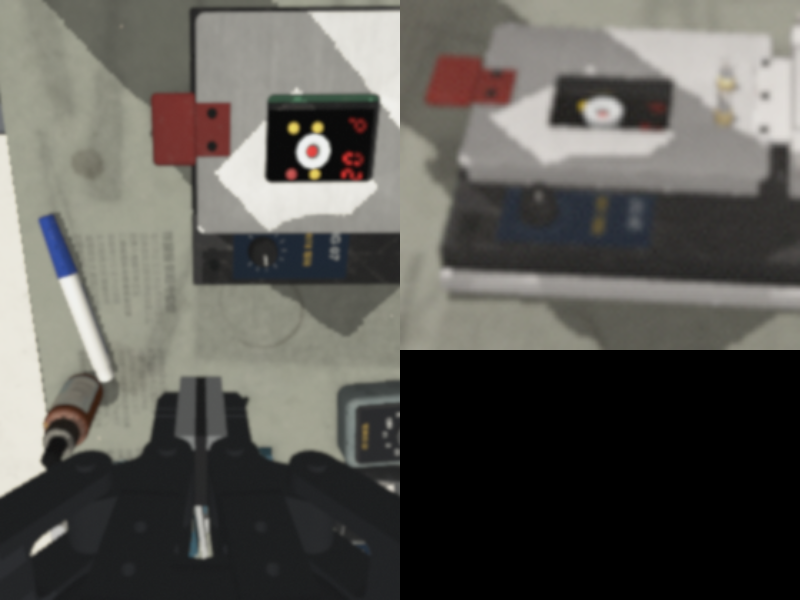

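Call:
{"method": "play_rows", "body": {"series": [[[0.03,0.03,-0.03,1],[0.06,0.055,-0.07,1],[0.069,0.063,-0.102,1],[0.069,0.063,-0.102,1],[0.069,0.063,-0.102,1],[0.069,0.063,-0.102,1]]]}}

```text
time_s: 15.32
position: [490.2, -241.4, 133.1]
tcp_rot: [3.138, 0.002, 1.563]
wrist_force: [0.4, -0.5, -0.3]
grip_width: -0.1
```

```bash
cat >> h.py <<'E'
def ring(n,guess,zr=55,R=25,c=None,im=None,thr=120):
    "centroid of bright low-saturation blob near guess px"
    u=proj(n,guess,c)[0]; x,y=np.round(u).astype(int); x0,y0=max(x-R,0),max(y-R,0)
    h=cv2.cvtColor(im,cv2.COLOR_BGR2HSV)[y0:y+R,x0:x+R]
    m=((h[...,2]>thr)&(h[...,1]<60)).astype(np.uint8)
    k,l,st,ce=cv2.connectedComponentsWithStats(m)
    return [(st[i].tolist(),(ce[i]+[x0,y0]).round(1).tolist()) for i in range(1,k) if st[i,4]>60]
E
python3 - <<'E'
from h import *
o=get_obs(); print(o["time_s"],o["position"],o["tcp_rot"])
c=calibration("wrist"); im=camera("wrist"); cv2.imwrite("pics/w8.png",im); np.save("w8.npy",c,allow_pickle=True)
print(proj("wrist",[489,-226,55],c))
r=ring("wrist",[489,-226,55],R=40,c=c,im=im); print(r)
for st,ce in r:
    u0=proj("wrist",[489,-226,55],c)[0]-40
    bb=np.round(u0)+[st[0]+st[2]/2-.5,st[1]+st[3]/2-.5]
    print(ray("wrist",[ce,bb],55,c).round(1).tolist())
u=proj("wrist",[489,-226,51],c)[0]; x,y=u.astype(int); h=cv2.cvtColor(im,cv2.COLOR_BGR2HSV)[y-25:y+25,x-25:x+25]
m=((h[...,0]<10)|(h[...,0]>170))&(h[...,1]>110)&(h[...,2]>70)
k,l,s,ce=cv2.connectedComponentsWithStats(m.astype(np.uint8))
for i in range(1,k):
    if s[i,4]>15: print("red",s[i].tolist(),ray("wrist",ce[i]+[x-25,y-25],51,c).round(1))
E
```

```text
15.325 [ 490.24990076 -241.38612851  133.10309405] [3.13847546e+00 2.34421321e-03 1.56269407e+00]
[[277.98046624 210.71363609]]
[([26, 24, 30, 30, 575], [278.2, 209.5]), ([0, 65, 80, 15, 1109], [277.1, 243.6])]
[[489.1, -225.2, 55.0], [489.3, -225.2, 55.0]]
[[488.2, -248.6, 55.0], [488.5, -248.2, 55.0]]
red [21, 21, 10, 9, 69] [[ 489.2 -225.3   51. ]]
red [5, 38, 9, 9, 67] [[ 478.3 -237.1   51. ]]
```

```bash
python3 - <<'E'
from h import *
c=np.load("w5.npy",allow_pickle=True).item(); im=cv2.imread("pics/w5.png")
h=cv2.cvtColor(im,cv2.COLOR_BGR2HSV); m=(abs(h[...,0].astype(int)-26)<8)&(h[...,1]>120)&(h[...,2]>80)
m[:100]=0;m[260:]=0;m[:,:230]=0;m[:,330:]=0
T=np.array(c["world_from_camera"]); f=210/np.tan(np.radians(c["vfov"])/2)
ys=np.nonzero(m.sum(1)>5)[0]; print(ys.min(),ys.max())
def hit(u,v,off):
    d=T[:3,:3]@[(u-c["cx"])/f,(v-c["cy"])/f,1]; o=T[:3,3]; n=np.array([0,-1,1]); return (o+d*((-210.0+off-n@o)/(n@d))).round(1)
for y in range(ys.min()+3,ys.max(),8):
    xs=np.nonzero(m[y])[0]; print(y,xs.min(),xs.max(),hit(xs.mean(),y,8.5))
print("butt top edge guess (219,154) bottom of black (219,192)",hit(150+219/1.58,40+156/1.579,8.5),hit(150+218/1.58,40+192/1.579,8.5))
E
```

```text
161 221
164 278 297 [517.2 309.  107.5]
172 277 296 [517.  302.8 101.3]
180 277 294 [516.8 296.1  94.6]
188 277 292 [516.6 288.9  87.4]
196 275 292 [516.3 281.1  79.6]
204 276 290 [516.4 272.6  71.1]
212 275 289 [516.1 263.3  61.8]
220 275 287 [515.8 253.1  51.6]
butt top edge guess (219,154) bottom of black (219,192) [516.6 325.7 124.2] [517.4 310.7 109.2]
```

Call:
{"method": "play_rows", "body": {"series": [[[0,0.03,0.05,0],[0.0,0.09,0.09,0],[0.01,0.15,0.09,1],[0.015,0.21,0.09,2],[0.02,0.27,0.09,2],[0.025,0.33,0.09,2],[0.028,0.39,0.09,2],[0.028,0.45,0.09,2],[0.028,0.51,0.09,2],[0.028,0.551,0.07,2]]], "jaw": 0.03}}

```text
time_s: 16.62
position: [519.3, 314.0, 204.5]
tcp_rot: [3.134, -0.003, 1.6]
wrist_force: [-0.1, 0.3, -0.6]
grip_width: 30.3
```

Call:
{"method": "play_rows", "body": {"series": [[[0,0,-0.03,0],[0,0,-0.06,0],[0,0,-0.08,0],[0,0,-0.091,0],[0,0,-0.091,0],[0,0,-0.091,0]]]}}

```text
time_s: 17.38
position: [518.5, 311.2, 111.4]
tcp_rot: [3.139, -0.001, 1.598]
wrist_force: [-0.8, 0.5, 0.2]
grip_width: 29.7
```

Call:
{"method": "play_rows", "body": {"series": [[[0,0,0,0],[0,0,0,0],[0,0,0,0],[0,0,0,0]]], "jaw": 0.0}}

```text
time_s: 17.88
position: [517.2, 311.2, 111.2]
tcp_rot: [-3.141, -0.0, 1.598]
wrist_force: [-2.6, -1.3, 5.8]
grip_width: 10.2
```

Call:
{"method": "play_rows", "body": {"series": [[[0,0,0.02,0],[0,0,0.06,0],[0,-0.03,0.11,0],[-0.005,-0.09,0.12,-1],[-0.01,-0.15,0.12,-2],[-0.015,-0.21,0.12,-3],[-0.02,-0.27,0.12,-3],[-0.025,-0.32,0.12,-3],[-0.027,-0.351,0.1,-3],[-0.027,-0.351,0.08,-3]]]}}

```text
time_s: 19.12
position: [491.5, -42.8, 191.6]
tcp_rot: [3.137, 0.002, 1.543]
wrist_force: [1.0, 0.5, 0.1]
grip_width: 10.4
```

```bash
cat >> h.py <<'E'
def stylus_rows(im):
    "yellow span and bright/dark rod columns in wrist picture"
    h=cv2.cvtColor(im,cv2.COLOR_BGR2HSV); m=(abs(h[...,0].astype(int)-26)<8)&(h[...,1]>120)&(h[...,2]>60)
    m[:,:200]=0;m[:,360:]=0
    r=np.nonzero(m.sum(1)>3)[0]; return r.min(),r.max(),[(y,np.nonzero(m[y])[0].mean().round(1),int(m[y].sum())) for y in r[::12]]
E
python3 - <<'E'
from h import *
o=get_obs(); print(o["time_s"],o["position"],o["tcp_rot"],o["grip_width"])
c=calibration("wrist"); im=camera("wrist"); cv2.imwrite("pics/w9.png",im)
print(stylus_rows(im)); p=o["position"]
for ph in(0,20,45,60,90):
    a=np.radians(ph); q=[p+np.array([0,-k*np.cos(a),-8-k*np.sin(a)]) for k in(0,60,80,118)]; print(ph,proj("wrist",q,c).round(0).tolist())
E
```

```text
19.125 [491.48889998 -42.78132431 191.55993091] [3.13723060e+00 1.84898204e-03 1.54251487e+00] 10.35764261087723
(np.int64(297), np.int64(369), [(np.int64(297), np.float64(281.7), 7), (np.int64(309), np.float64(280.0), 25), (np.int64(321), np.float64(279.0), 17), (np.int64(367), np.float64(278.3), 15)])
0 [[280.0, 291.0], [284.0, 395.0], [285.0, 425.0], [286.0, 476.0]]
20 [[280.0, 291.0], [283.0, 360.0], [284.0, 377.0], [285.0, 404.0]]
45 [[280.0, 291.0], [282.0, 315.0], [282.0, 320.0], [283.0, 329.0]]
60 [[280.0, 291.0], [281.0, 289.0], [282.0, 288.0], [282.0, 288.0]]
90 [[280.0, 291.0], [280.0, 239.0], [280.0, 228.0], [280.0, 211.0]]
```

Call:
{"method": "play_rows", "body": {"series": [[[0,0,-0.04,0],[0,0,-0.071,0],[0,-0.013,-0.071,0],[0,-0.022,-0.065,0],[0,-0.03,-0.057,0],[0,-0.04,-0.052,0],[0,-0.05,-0.047,0],[0,-0.06,-0.043,0],[0,-0.068,-0.04,0],[0,-0.078,-0.038,0]]]}}

```text
time_s: 20.42
position: [490.7, -117.8, 153.0]
tcp_rot: [3.141, -0.002, 1.546]
wrist_force: [-1.7, 7.7, 4.4]
grip_width: 10.4
```

```bash
cat > st.py <<'E'
from h import *
o=get_obs(); print(o["time_s"],o["position"],o["tcp_rot"],o["wrist_force"],o["grip_width"])
c=calibration("wrist"); im=camera("wrist"); cv2.imwrite("pics/w%d.png"%(o["time_s"]*10),im)
print(stylus_rows(im)); p=o["position"]
for ph in(45,60,75,90,100):
    a=np.radians(ph); q=[p+np.array([0,-k*np.cos(a),-8-k*np.sin(a)]) for k in(0,60,80,118)]; print(ph,proj("wrist",q,c).round(0)[:,1].tolist())
E
python3 st.py
```

```text
20.425 [ 490.73319669 -117.81338342  152.9880683 ] [ 3.14113859e+00 -1.69971251e-03  1.54602121e+00] [-1.68982039  7.71708766  4.38461463] 10.433387478360679
(np.int64(256), np.int64(333), [(np.int64(256), np.float64(280.0), 15), (np.int64(328), np.float64(279.4), 15)])
45 [291.0, 315.0, 321.0, 329.0]
60 [291.0, 289.0, 289.0, 288.0]
75 [291.0, 264.0, 258.0, 249.0]
90 [291.0, 240.0, 228.0, 211.0]
100 [291.0, 224.0, 209.0, 186.0]
```

Call:
{"method": "play_rows", "body": {"series": [[[0,-0.008,0.002,0],[0,-0.016,0.003,0],[0,-0.022,0.003,0],[0,-0.026,0.003,0],[0,-0.026,0.003,0]]]}}

```text
time_s: 21.1
position: [491.7, -144.8, 156.8]
tcp_rot: [3.139, 0.001, 1.546]
wrist_force: [-1.0, 5.0, 5.0]
grip_width: 10.4
```

Call:
{"method": "play_rows", "body": {"series": [[[0,0.02,0.0,0],[0,0.02,0.03,0],[0,0.02,0.06,0],[0,0.02,0.06,0],[0,0.02,0.06,0]]]}}

```text
time_s: 21.72
position: [489.7, -123.7, 214.0]
tcp_rot: [-3.14, 0.0, 1.547]
wrist_force: [-0.7, -0.4, -0.9]
grip_width: 10.3
```

```bash
python3 st.py; python3 - <<'E'
from h import *
import glob,os
f=max(glob.glob("pics/w*.png"),key=os.path.getmtime); im=cv2.imread(f); print(f)
cv2.imwrite("pics/n.png",cv2.resize(im[150:350,200:360],(640,800))[:600])
for y in range(196,262,4): print(y,cv2.cvtColor(im,cv2.COLOR_BGR2GRAY)[y,262:300:2].tolist())
E
```

```text
21.725 [ 489.70689262 -123.70889508  213.95478063] [-3.13991709e+00  3.01447903e-04  1.54659398e+00] [-0.6682325  -0.43179715 -0.88113465] 10.329481872727468
(np.int64(227), np.int64(263), [(np.int64(227), np.float64(284.0), 5), (np.int64(239), np.float64(280.5), 18), (np.int64(251), np.float64(280.0), 21), (np.int64(263), np.float64(278.7), 7)])
45 [291.0, 315.0, 321.0, 329.0]
60 [291.0, 289.0, 289.0, 288.0]
75 [291.0, 264.0, 258.0, 249.0]
90 [291.0, 240.0, 228.0, 211.0]
100 [291.0, 224.0, 209.0, 186.0]
pics/w217.png
196 [162, 161, 159, 160, 161, 161, 160, 158, 159, 159, 160, 159, 158, 158, 156, 150, 144, 130, 107]
200 [160, 160, 159, 158, 159, 161, 160, 159, 159, 158, 158, 159, 159, 158, 156, 156, 156, 154, 150]
204 [115, 116, 116, 115, 115, 116, 118, 119, 117, 114, 115, 115, 115, 115, 113, 112, 111, 109, 106]
208 [114, 116, 115, 115, 114, 115, 115, 115, 115, 115, 115, 115, 115, 115, 115, 115, 115, 117, 129]
212 [32, 32, 32, 33, 32, 33, 33, 32, 32, 32, 31, 31, 32, 31, 33, 31, 33, 33, 32]
216 [53, 53, 57, 57, 54, 53, 52, 52, 53, 52, 53, 54, 55, 54, 55, 56, 54, 54, 56]
220 [60, 60, 6
[... 269 characters left out ...]
, 69, 72, 72, 72, 72, 72, 71, 63, 144, 229, 235, 235, 236]
236 [240, 240, 239, 235, 170, 85, 88, 89, 88, 88, 88, 89, 90, 85, 123, 229, 237, 237, 237]
240 [240, 240, 239, 234, 163, 96, 94, 93, 93, 93, 93, 93, 94, 93, 131, 228, 237, 237, 236]
244 [240, 239, 237, 225, 133, 94, 93, 94, 93, 93, 93, 94, 93, 93, 114, 208, 234, 235, 235]
248 [239, 238, 237, 210, 108, 93, 93, 93, 93, 94, 94, 93, 93, 94, 100, 187, 231, 232, 233]
252 [237, 236, 233, 178, 99, 93, 93, 94, 93, 93, 93, 94, 93, 93, 95, 154, 224, 230, 231]
256 [235, 236, 226, 141, 93, 94, 94, 93, 94, 94, 94, 93, 93, 93, 93, 129, 219, 231, 231]
260 [232, 231, 204, 114, 105, 103, 104, 103, 103, 103, 103, 102, 103, 104, 107, 117, 196, 229, 230]
```

Call:
{"method": "play_rows", "body": {"series": [[[0,-0.035,0,0],[0,-0.075,0,0],[-0.001,-0.101,0,0],[-0.001,-0.101,-0.015,0],[-0.001,-0.101,-0.021,0],[-0.001,-0.101,-0.021,0],[-0.001,-0.101,-0.021,0]]]}}

```text
time_s: 22.65
position: [489.6, -224.2, 194.0]
tcp_rot: [-3.142, -0.0, 1.547]
wrist_force: [-0.9, 0.2, -0.6]
grip_width: 10.1
```

```bash
python3 st.py; python3 - <<'E'
from h import *
import glob,os
f=max(glob.glob("pics/w*.png"),key=os.path.getmtime); im=cv2.imread(f); c=calibration("wrist"); print(f)
print("mouth px",proj("wrist",[489.2,-225.2,55],c))
s=camera("side"); cv2.imwrite("pics/s9.png",s); print("mouth side",proj("side",[489.2,-225.2,55]))
m=proj("side",[489.2,-225.2,90])[0].astype(int)
C=np.zeros((600,800,3),np.uint8); C[:,:400]=cv2.resize(im[150:270,240:320],(400,600),interpolation=cv2.INTER_CUBIC)
C[:,400:]=cv2.resize(s[m[1]-60:m[1]+45,m[0]-35:m[0]+35],(400,600),interpolation=cv2.INTER_CUBIC); print(m)
cv2.imwrite("pics/o.png",np.clip(C*1.4,0,255).astype(np.uint8))
E
```

```text
22.65 [ 489.56741608 -224.2076234   193.95462896] [-3.14153574e+00 -1.03837852e-04  1.54738516e+00] [-0.88644112  0.2072254  -0.57566707] 10.100849228455369
(np.int64(185), np.int64(264), [(np.int64(185), np.float64(275.5), 6), (np.int64(222), np.float64(284.5), 8), (np.int64(236), np.float64(280.0), 17), (np.int64(248), np.float64(280.5), 20), (np.int64(260), np.float64(280.0), 25)])
45 [291.0, 315.0, 321.0, 329.0]
60 [291.0, 289.0, 289.0, 288.0]
75 [291.0, 264.0, 258.0, 249.0]
90 [291.0, 240.0, 228.0, 211.0]
100 [291.0, 224.0, 209.0, 186.0]
pics/w226.png
mouth px [[279.78576318 207.09122723]]
mouth side [[260.02157742 301.99443091]]
[259 286]
```

View pics/o.png

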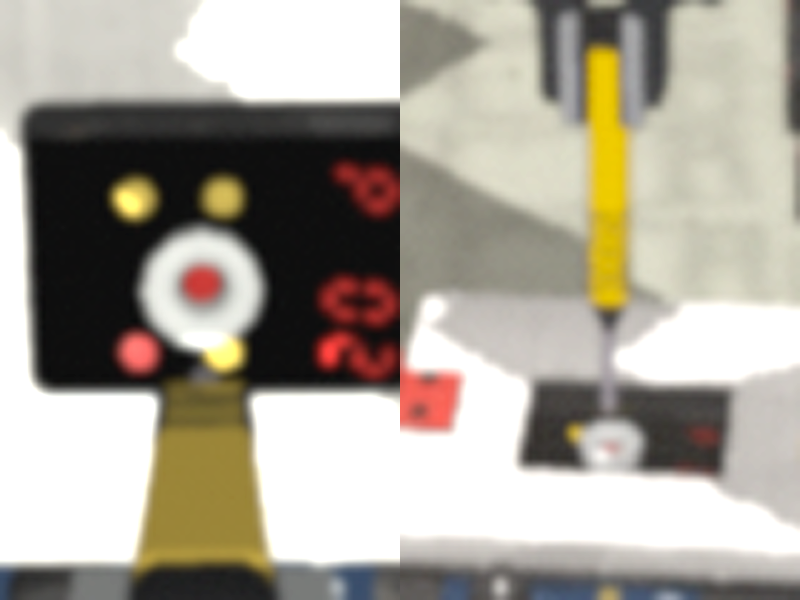

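```bash
cat >> h.py <<'E'
def P(c,uv):
    T=np.array(c["world_from_camera"]); f=210/np.tan(np.radians(c["vfov"])/2)
    d=T[:3,:3]@[(uv[0]-c["cx"])/f,(uv[1]-c["cy"])/f,1]; return T[:3,3],d/np.linalg.norm(d)
def tri(c1,u,c2,v):
    o1,d1=P(c1,u);o2,d2=P(c2,v);q=np.linalg.lstsq(np.c_[d1,-d2],o2-o1,rcond=None)[0];p=o1+q[0]*d1;r=o2+q[1]*d2
    return np.round((p+r)/2,1),np.round(np.linalg.norm(p-r),1)
E
python3 - <<'E'
from h import *
c=calibration("wrist");cs=calibration("side")
print("tip",tri(c,(280.6,223.6),cs,(260.4,297.4)))
print("barrel end in side", "mouth",tri(c,(280.6,207),cs,(200+24+ (612-400)/400*70+0,226+445/600*105)))
o=get_obs()["position"]
for ph in(80,83,86,89):
    a=np.radians(ph); t=o+np.array([0,-118*np.cos(a),-8-118*np.sin(a)]); print(ph,t.round(1),proj("wrist",t,c).round(1),proj("side",t).round(1))
im=cv2.imread("pics/w226.png"); g=cv2.cvtColor(im,cv2.COLOR_BGR2GRAY)
for y in range(214,232): print(y,g[y,270:292].tolist())
E
```

```text
tip (array([ 490.3, -233.8,   72. ]), np.float64(1.1))
barrel end in side mouth (array([ 490.6, -226.4,   51.7]), np.float64(1.2))
80 [ 489.8 -245.1   70.2] [[280.9 236.2]] [[259.3 302.2]]
83 [ 489.8 -239.    69.3] [[280.8 228.6]] [[259.6 300.5]]
86 [ 489.8 -232.8   68.7] [[280.6 221.1]] [[259.9 298.5]]
89 [ 489.8 -226.7   68.5] [[280.4 213.5]] [[260.2 296.5]]
214 [102, 136, 157, 168, 173, 174, 174, 171, 167, 165, 164, 165, 165, 166, 168, 168, 168, 162, 148, 122, 87, 50]
215 [73, 109, 137, 157, 167, 172, 174, 174, 173, 172, 172, 172, 171, 171, 170, 168, 163, 148, 124, 91, 57, 29]
216 [51, 75, 106, 132, 153, 167, 176, 182, 184, 185, 185, 185, 185, 183, 178, 169, 155, 129, 94, 58, 29, 12]
217 [58, 51, 68, 97, 126, 154, 178, 195, 203, 206, 209, 211, 211, 207, 197, 180, 157, 120, 74, 36, 14, 11]
218 [77, 53, 41, 59, 89, 125, 158, 182, 196, 206, 213, 217, 220, 218, 210, 195, 173, 135, 84, 37, 13, 10]
219 [90, 60, 34, 30, 49, 78, 105, 127, 146, 162, 177, 198, 212, 213, 208, 201, 187, 154, 100, 47, 15, 10]
220 [93, 64, 32, 14, 21, 32, 45, 61, 79, 98, 124, 164, 196, 203, 203, 200, 190, 159, 
[... 372 characters left out ...]
91, 91, 82, 63, 41, 23, 12, 11, 11]
225 [14, 13, 15, 20, 25, 30, 32, 41, 56, 68, 74, 74, 73, 67, 58, 49, 42, 35, 27, 17, 11, 11]
226 [19, 18, 26, 35, 42, 48, 50, 56, 65, 72, 77, 78, 77, 74, 67, 63, 61, 54, 42, 28, 20, 20]
227 [50, 41, 38, 46, 56, 61, 62, 64, 68, 71, 75, 78, 79, 78, 77, 76, 73, 65, 50, 40, 46, 56]
228 [103, 75, 53, 53, 62, 66, 66, 65, 65, 65, 68, 71, 72, 73, 73, 72, 70, 63, 53, 60, 90, 114]
229 [163, 115, 70, 57, 63, 67, 67, 64, 63, 62, 62, 64, 64, 64, 64, 65, 64, 59, 56, 84, 135, 175]
230 [201, 138, 79, 59, 63, 64, 66, 64, 64, 62, 62, 62, 62, 63, 65, 66, 66, 63, 63, 97, 160, 211]
231 [212, 142, 78, 60, 66, 68, 69, 69, 68, 68, 68, 68, 69, 69, 69, 71, 71, 68, 65, 95, 159, 214]
```

Call:
{"method": "play_rows", "body": {"series": [[[0,0.005,0,0],[0,0.009,0,0],[0,0.009,-0.005,0],[0,0.009,-0.009,0],[0,0.009,-0.009,0],[0,0.009,-0.009,0]]]}}

```text
time_s: 23.5
position: [489.4, -216.1, 184.9]
tcp_rot: [-3.141, -0.0, 1.546]
wrist_force: [-0.6, -0.8, -1.1]
grip_width: 10.2
```

```bash
python3 - <<'E'
from h import *
o=get_obs(); print(o["time_s"],o["position"],o["wrist_force"])
c=calibration("wrist"); im=camera("wrist"); cv2.imwrite("pics/w10.png",im)
s=camera("side"); cv2.imwrite("pics/s10.png",s)
print("tip at z 60/63",ray("wrist",[[280,223.3]],60,c),ray("wrist",[[280,223.3]],63,c))
g=cv2.cvtColor(im,cv2.COLOR_BGR2GRAY); h=cv2.cvtColor(im,cv2.COLOR_BGR2HSV)
print("mouth pred",proj("wrist",[489.2,-225.2,55],c))
for y in range(198,232): print(y,g[y,260:302:2].tolist())
gs=cv2.cvtColor(s,cv2.COLOR_BGR2GRAY); print("side")
for y in range(284,312): print(y,gs[y,248:274].tolist())
E
```

```text
23.5 [ 489.40041227 -216.09350377  184.87474784] [-0.61534134 -0.78267001 -1.12157917]
tip at z 60/63 [[ 488.75882187 -225.80785482   60.        ]] [[ 488.79072343 -224.73095195   63.        ]]
mouth pred [[280.54101696 220.47236044]]
198 [10, 13, 56, 93, 84, 39, 10, 10, 11, 10, 19, 59, 91, 83, 40, 12, 10, 11, 10, 10, 10]
199 [10, 22, 81, 120, 113, 65, 15, 10, 10, 10, 34, 88, 118, 111, 64, 16, 10, 10, 10, 11, 10]
200 [10, 34, 98, 130, 126, 87, 21, 10, 10, 10, 46, 108, 129, 125, 85, 22, 10, 11, 10, 11, 10]
201 [10, 43, 108, 131, 131, 98, 27, 10, 11, 11, 52, 117, 130, 129, 96, 24, 12, 10, 11, 10, 12]
202 [10, 42, 108, 130, 130, 99, 28, 10, 10, 11, 52, 116, 130, 127, 93, 22, 10, 10, 12, 10, 11]
203 [12, 35, 98, 127, 124, 89, 24, 10, 10, 11, 45, 105, 125, 119, 80, 17, 13, 11, 10, 11, 10]
204 [12, 24, 79, 113, 109, 69, 17, 10, 10, 11, 31, 84, 108, 100, 58, 13, 12, 10, 10, 12, 10]
205 [10, 15, 53, 87, 80, 41, 11, 10, 10, 14, 19, 54, 79, 68, 33, 10, 11, 10, 11, 10, 10]
206 [10, 11, 26, 51, 46, 22, 11, 12, 12, 23, 30, 35, 47, 34, 15, 11, 12, 10, 10, 11, 12]
207 [10, 10, 10, 20, 19, 12, 12, 1
[... 5172 characters left out ...]
8, 169, 149, 115, 72, 48, 38, 40, 38, 39, 40, 42]
307 [99, 97, 88, 80, 79, 76, 68, 80, 112, 138, 152, 157, 157, 154, 151, 143, 124, 97, 65, 51, 48, 48, 50, 50, 52, 51]
308 [156, 155, 147, 140, 139, 137, 130, 128, 135, 151, 160, 163, 160, 157, 154, 146, 136, 124, 109, 99, 97, 99, 98, 97, 93, 88]
309 [189, 189, 186, 184, 183, 183, 179, 177, 179, 183, 187, 187, 185, 183, 182, 179, 176, 172, 163, 157, 154, 156, 157, 154, 150, 144]
310 [202, 202, 202, 201, 201, 201, 200, 199, 199, 200, 202, 201, 200, 200, 199, 197, 195, 195, 192, 189, 188, 190, 190, 188, 186, 186]
311 [205, 204, 205, 206, 205, 205, 204, 204, 204, 205, 205, 205, 204, 204, 204, 203, 202, 201, 201, 201, 201, 202, 202, 202, 202, 202]
```

Call:
{"method": "play_rows", "body": {"series": [[[0,0,-0.003,0],[0,0,-0.006,0],[0,0,-0.008,0],[0,0,-0.008,0]]]}}

```text
time_s: 24.1
position: [489.3, -215.9, 176.7]
tcp_rot: [-3.141, -0.0, 1.546]
wrist_force: [-0.2, 0.5, -0.2]
grip_width: 10.1
```

Call:
{"method": "play_rows", "body": {"series": [[[0,0,-0.001,0],[0,0,-0.002,0],[0,0,-0.002,0]]]}}

```text
time_s: 24.48
position: [489.4, -216.0, 174.9]
tcp_rot: [-3.142, -0.0, 1.546]
wrist_force: [-0.0, 0.1, 0.4]
grip_width: 10.3
```

Call:
{"method": "play_rows", "body": {"series": [[[0,0,-0.001,0],[0,0,-0.002,0],[0,0,-0.002,0]]]}}

```text
time_s: 24.85
position: [489.3, -215.9, 172.8]
tcp_rot: [-3.141, -0.0, 1.546]
wrist_force: [-0.4, -0.2, -0.9]
grip_width: 10.5
```

Call:
{"method": "play_rows", "body": {"series": [[[0,0,-0.0005,0],[0,0,-0.001,0],[0,0,-0.001,0]]]}}

```text
time_s: 25.22
position: [489.5, -216.0, 172.1]
tcp_rot: [3.141, 0.0, 1.546]
wrist_force: [-0.2, 0.1, -0.2]
grip_width: 10.4
```

Call:
{"method": "play_rows", "body": {"series": [[[0,0,-0.0005,0],[0,0,-0.001,0],[0,0,-0.001,0]]]}}

```text
time_s: 25.6
position: [489.5, -216.0, 171.1]
tcp_rot: [3.141, 0.0, 1.546]
wrist_force: [-0.9, 1.0, 1.4]
grip_width: 10.0
```

Call:
{"method": "play_rows", "body": {"series": [[[0,0,-0.0005,0],[0,0,-0.001,0],[0,0,-0.001,0]]]}}

```text
time_s: 25.98
position: [489.5, -216.0, 170.1]
tcp_rot: [3.141, 0.0, 1.546]
wrist_force: [-1.3, 0.4, 3.3]
grip_width: 10.2
```

Call:
{"method": "play_rows", "body": {"series": [[[0,0,-0.0005,0],[0,0,-0.001,0],[0,0,-0.001,0]]]}}

```text
time_s: 26.35
position: [489.5, -216.0, 169.1]
tcp_rot: [3.141, 0.0, 1.546]
wrist_force: [-0.8, 0.0, 3.1]
grip_width: 10.3
```

Call:
{"method": "play_rows", "body": {"series": [[[0,0,-0.0005,0],[0,0,-0.001,0],[0,0,-0.001,0]]]}}

```text
time_s: 26.72
position: [489.7, -216.1, 168.5]
tcp_rot: [3.141, 0.0, 1.546]
wrist_force: [-0.1, 1.4, 5.8]
grip_width: 10.2
```

Call:
{"method": "play_rows", "body": {"series": [[[0,0,-0.0005,0],[0,0,-0.0005,0],[0,0,-0.0005,0],[0,0,-0.0005,0]]]}}

```text
time_s: 27.22
position: [489.8, -216.1, 168.3]
tcp_rot: [3.141, 0.0, 1.546]
wrist_force: [-0.7, 1.0, 8.3]
grip_width: 10.3
```

Call:
{"method": "play_rows", "body": {"series": [[[0,0,-0.0003,0],[0,0,-0.0003,0],[0,0,-0.0003,0],[0,0,-0.0003,0],[0,0,-0.0003,0],[0,0,-0.0003,0],[0,0,-0.0003,0],[0,0,-0.0003,0],[0,0,-0.0003,0],[0,0,-0.0003,0]]]}}

```text
time_s: 28.48
position: [489.9, -216.2, 168.3]
tcp_rot: [3.141, 0.001, 1.546]
wrist_force: [-0.9, 1.9, 7.2]
grip_width: 10.6
```

```bash
python3 - <<'E'
from h import *
o=get_obs(); print(o["time_s"],o["position"],o["wrist_force"])
c=calibration("wrist"); im=camera("wrist"); cv2.imwrite("pics/w11.png",im)
print("mouth pred",proj("wrist",[489.2,-225.2,55],c))
g=cv2.cvtColor(im,cv2.COLOR_BGR2GRAY)
for y in range(210,246,2): print(y,g[y,262:300:2].tolist())
E
```

```text
28.475 [ 489.87164526 -216.16077659  168.2858344 ] [-0.89548685  1.86005218  7.19933484]
mouth pred [[279.7526353  227.58914895]]
210 [83, 117, 114, 86, 30, 10, 12, 10, 11, 51, 105, 112, 94, 47, 11, 11, 10, 11, 10]
212 [25, 52, 53, 27, 11, 11, 12, 11, 22, 27, 41, 48, 34, 14, 10, 10, 11, 10, 12]
214 [11, 10, 12, 10, 11, 17, 40, 60, 79, 85, 71, 53, 31, 12, 10, 10, 10, 11, 10]
216 [12, 10, 10, 11, 24, 67, 105, 127, 143, 148, 136, 116, 89, 42, 13, 11, 12, 12, 10]
218 [10, 10, 10, 20, 70, 130, 163, 169, 171, 172, 171, 166, 152, 105, 44, 11, 10, 11, 10]
220 [10, 10, 12, 53, 125, 166, 174, 169, 163, 160, 165, 169, 171, 157, 99, 27, 10, 11, 11]
222 [10, 12, 21, 99, 160, 172, 168, 149, 127, 119, 132, 152, 167, 170, 145, 66, 10, 10, 10]
224 [10, 10, 43, 129, 169, 169, 148, 103, 81, 76, 83, 117, 154, 168, 160, 92, 17, 11, 11]
226 [10, 11, 65, 148, 168, 153, 117, 91, 87, 80, 80, 90, 123, 148, 161, 120, 30, 10, 11]
228 [10, 16, 101, 203, 183, 93, 73, 74, 74, 74, 76, 75, 75, 87, 140, 130, 37, 10, 11]
230 [11, 14, 98, 220, 206, 69, 61, 63, 66, 69, 74, 75, 70, 66, 147, 127, 29, 11, 10]
232 [10, 11, 58, 180, 176, 69, 71, 73, 73, 75, 78, 80, 79, 68, 140, 111, 17, 10, 11]
234 [12, 11, 26, 103, 110, 63, 68, 70, 73, 75, 76, 76, 71, 58, 70, 50, 10, 11, 12]
236 [15, 45, 58, 49, 62, 81, 89, 88, 90, 91, 91, 90, 88, 82, 54, 16, 11, 11, 10]
238 [52, 104, 114, 98, 83, 93, 94, 94, 94, 94, 94, 94, 94, 92, 73, 24, 10, 11, 12]
240 [70, 117, 119, 112, 95, 93, 94, 94, 94, 94, 94, 94, 94, 93, 77, 30, 10, 10, 10]
242 [52, 98, 110, 104, 95, 94, 94, 94, 94, 94, 93, 94, 94, 93, 84, 40, 10, 10, 10]
244 [18, 47, 62, 65, 87, 93, 94, 93, 94, 94, 94, 94, 93, 93, 88, 47, 11, 10, 10]
```

Call:
{"method": "play_rows", "body": {"series": [[[0,0,-0.0003,0],[0,0,-0.0004,0],[0,0,-0.0004,0],[0,0,-0.0004,0],[0,0,-0.0004,0],[0,0,-0.0004,0],[0,0,-0.0004,0],[0,0,-0.0004,0],[0,0,-0.0004,0]]]}}

```text
time_s: 29.65
position: [490.0, -216.2, 168.2]
tcp_rot: [3.14, 0.001, 1.546]
wrist_force: [-1.9, 1.7, 9.5]
grip_width: 10.3
```

Call:
{"method": "play_rows", "body": {"series": [[[0,0,0.005,0],[0,0,0.015,0],[0,0,0.04,0],[0,0,0.07,0],[0,0,0.07,0]]]}}

```text
time_s: 30.28
position: [490.9, -217.0, 239.4]
tcp_rot: [3.137, 0.003, 1.546]
wrist_force: [-0.0, -0.6, -0.2]
grip_width: 10.5
```

```bash
python3 st.py
```

```text
30.275 [ 490.90986112 -217.00915549  239.40759975] [3.13671016 0.00315253 1.54617535] [-2.89893115e-05 -6.13019180e-01 -1.97305197e-01] 10.527614032975071
(np.int64(181), np.int64(264), [(np.int64(181), np.float64(272.2), 12), (np.int64(229), np.float64(280.5), 12), (np.int64(241), np.float64(280.5), 18), (np.int64(253), np.float64(280.0), 23)])
45 [291.0, 315.0, 320.0, 328.0]
60 [291.0, 289.0, 288.0, 287.0]
75 [291.0, 263.0, 257.0, 248.0]
90 [291.0, 239.0, 228.0, 211.0]
100 [291.0, 224.0, 209.0, 186.0]
```

Call:
{"method": "play_rows", "body": {"series": [[[0,0.05,0,0],[-0.01,0.11,0,1],[-0.025,0.17,0,2],[-0.04,0.23,-0.02,3],[-0.049,0.275,-0.07,3],[-0.049,0.275,-0.1,3],[-0.049,0.275,-0.11,3],[-0.049,0.275,-0.115,3],[-0.049,0.275,-0.115,3]]]}}

```text
time_s: 31.45
position: [441.4, 58.3, 122.5]
tcp_rot: [3.14, 0.0, 1.597]
wrist_force: [0.5, -0.9, 0.1]
grip_width: 10.5
```

Call:
{"method": "play_rows", "body": {"series": [[[0,0.003,-0.003,0],[0,0.012,-0.004,0],[0,0.021,-0.006,0],[0,0.031,-0.01,0],[0,0.041,-0.014,0],[0,0.05,-0.019,0],[0,0.058,-0.024,0],[0,0.066,-0.03,0],[0,0.073,-0.035,0],[0,0.073,-0.035,0]]]}}

```text
time_s: 32.7
position: [442.0, 133.6, 88.7]
tcp_rot: [3.138, -0.002, 1.598]
wrist_force: [-1.9, 3.3, 7.2]
grip_width: 10.4
```

```bash
sed -i 's/-8-k/-4-k/; s/(45,60,75,90,100)/(35,40,45,50,60)/' st.py; python3 st.py
```

```text
32.7 [442.04334143 133.55155326  88.68700243] [ 3.13813236e+00 -2.34704571e-03  1.59823577e+00] [-1.9222454   3.26917112  7.21835383] 10.402826734984394
(np.int64(289), np.int64(324), [(np.int64(289), np.float64(282.4), 5), (np.int64(301), np.float64(280.0), 25), (np.int64(313), np.float64(278.5), 22)])
35 [296.0, 338.0, 347.0, 362.0]
40 [296.0, 329.0, 336.0, 347.0]
45 [296.0, 319.0, 325.0, 333.0]
50 [296.0, 310.0, 314.0, 319.0]
60 [296.0, 293.0, 292.0, 291.0]
```

Call:
{"method": "play_rows", "body": {"series": [[[0,0,0.05,0],[0,0.01,0.1,0],[0.02,0.05,0.143,0],[0.045,0.1,0.143,0],[0.065,0.15,0.143,0],[0.077,0.178,0.143,0],[0.077,0.178,0.12,0],[0.077,0.178,0.1,0],[0.077,0.178,0.09,0],[0.077,0.178,0.09,0]]]}}

```text
time_s: 34.0
position: [517.1, 309.8, 176.2]
tcp_rot: [-3.14, 0.0, 1.598]
wrist_force: [-0.0, -0.4, 0.5]
grip_width: 10.2
```

```bash
python3 st.py; python3 - <<'E'
from h import *
# compare stylus x in hand vs rest centre: camera cal now
c=calibration("wrist"); o=get_obs()["position"]
print("tip pred px",proj("wrist",o+np.array([-2,-82,-88]),c))
s=camera("side"); cv2.imwrite("pics/s12.png",s); g=cv2.cvtColor(s,cv2.COLOR_BGR2HSV)
m=(abs(g[...,0].astype(int)-26)<8)&(g[...,1]>120)&(g[...,2]>80); u=proj("side",[[517,290,120]])[0].astype(int); w=m[u[1]-50:u[1]+50,u[0]-25:u[0]+25]
ys,xs=np.nonzero(w); print(u,"yellow rows",ys.min()+u[1]-50,ys.max()+u[1]-50,"cols",xs.min()+u[0]-25,xs.max()+u[0]-25)
E
```

```text
34.0 [517.05210594 309.82252464 176.23782759] [-3.14027161e+00  2.95404146e-04  1.59826905e+00] [-0.02930499 -0.39925977  0.45432877] 10.172945165803556
(np.int64(290), np.int64(324), [(np.int64(290), np.float64(280.5), 26), (np.int64(302), np.float64(280.5), 24), (np.int64(314), np.float64(279.5), 22)])
35 [296.0, 337.0, 347.0, 362.0]
40 [296.0, 328.0, 336.0, 347.0]
45 [296.0, 319.0, 324.0, 332.0]
50 [296.0, 310.0, 313.0, 318.0]
60 [296.0, 292.0, 292.0, 291.0]
tip pred px [[274.77452581 330.25037317]]
[286 159] yellow rows 137 168 cols 284 291
```

Call:
{"method": "play_rows", "body": {"series": [[[0,0,-0.02,0],[0,0,-0.04,0],[0,0,-0.05,0],[0,0,-0.056,0],[0,0,-0.06,0],[0,0,-0.063,0],[0,0,-0.063,0]]]}}

```text
time_s: 34.98
position: [517.3, 310.0, 113.7]
tcp_rot: [-3.141, 0.0, 1.599]
wrist_force: [-1.7, -0.7, -1.3]
grip_width: 10.0
```

No contact yet; a little lower in 1–2 mm steps.

Call:
{"method": "play_rows", "body": {"series": [[[0,0,-0.001,0],[0,0,-0.002,0],[0,0,-0.003,0],[0,0,-0.003,0]]]}}

```text
time_s: 35.48
position: [517.4, 310.1, 112.2]
tcp_rot: [3.142, 0.0, 1.599]
wrist_force: [-5.0, -0.3, 6.5]
grip_width: 10.2
```

Call:
{"method": "play_rows", "body": {"series": [[[0,0,-0.001,0],[0,0,-0.002,0],[0,0,-0.002,0]]]}}

```text
time_s: 35.85
position: [517.5, 310.2, 112.0]
tcp_rot: [3.141, 0.0, 1.599]
wrist_force: [-7.9, -2.0, 15.5]
grip_width: 10.1
```

Call:
{"method": "play_rows", "body": {"series": [[[0,0,0.002,0],[0,0,0.002,0]]]}}

```text
time_s: 36.1
position: [517.4, 310.0, 112.1]
tcp_rot: [3.141, 0.0, 1.599]
wrist_force: [-4.8, -1.2, 8.4]
grip_width: 10.2
```

Call:
{"method": "play_rows", "body": {"series": [[[0,0,0,0],[0,0,0,0],[0,0,0,0],[0,0,0,0]]], "jaw": 0.03}}

```text
time_s: 36.6
position: [517.5, 310.0, 110.5]
tcp_rot: [-3.142, 0.0, 1.599]
wrist_force: [-1.1, 0.0, -0.1]
grip_width: 30.0
```

Call:
{"method": "play_rows", "body": {"series": [[[0,0,0.02,0],[0,0,0.05,0],[0,-0.02,0.08,0],[0,-0.047,0.078,0],[0,-0.047,0.078,0],[0,-0.047,0.078,0]]]}}

```text
time_s: 37.35
position: [517.6, 263.4, 189.5]
tcp_rot: [3.141, -0.001, 1.598]
wrist_force: [-0.9, -0.2, -0.7]
grip_width: 29.8
```

```bash
python3 - <<'E'
from h import *
o=get_obs(); print(o["time_s"],o["position"],o["wrist_force"],o["grip_width"])
c=calibration("wrist"); im=camera("wrist"); cv2.imwrite("pics/w13.png",im); np.save("w13.npy",c,allow_pickle=True)
s=camera("side"); cv2.imwrite("pics/s13.png",s)
def hit(c,u,v,off):
    o,d=P(c,(u,v)); n=np.array([0,-1,1]); return (o+d*((-210.0+off-n@o)/(n@d))).round(1)
def line(c,im,lo,hi):
    h=cv2.cvtColor(im,cv2.COLOR_BGR2HSV); m=(abs(h[...,0].astype(int)-26)<8)&(h[...,1]>120)&(h[...,2]>80)
    m[:lo]=0;m[hi:]=0;m[:,:230]=0;m[:,330:]=0
    ys=np.nonzero(m.sum(1)>5)[0]; print(ys.min(),ys.max())
    for y in(ys.min()+1,ys.min()+3,(ys.min()+ys.max())//2,ys.max()-1):
        xs=np.nonzero(m[y])[0]; print(y,len(xs),hit(c,xs.mean(),y,8.5))
line(np.load("w5.npy",allow_pickle=True).item(),cv2.imread("pics/w5.png"),100,260); line(c,im,100,260)
def ylo(s):
    g=cv2.cvtColor(s,cv2.COLOR_BGR2HSV); m=(abs(g[...,0].astype(int)-26)<8)&(g[...,1]>120)&(g[...,2]>80); w=m[150:230,270:310]; ys,xs=np.nonzero(w); return ys.min()+150,ys.max()+150,xs.min()+270,xs.max()+270,round(xs.mean()+270,1)
print("side yellow before/after",ylo(cv2.imread("pics/s5.png")),ylo(s))
def lid(s): return cv2.cvtColor(s,cv2.COLOR_BGR2GRAY)[270:375,205:325].astype(int)
print("lid diff vs shut",abs(lid(s)-lid(cv2.imread("pics/s7.png"))).mean().round(2))
print([(np.round(r["rect"]).tolist(),round(r["p"],2)) for r in search_frame("side","lid_tab")][:2],[(np.round(r["rect"]).tolist(),round(r["p"],2)) for r in search_frame("wrist","stylus")][:2])
E
```

```text
37.35 [517.61951088 263.41340489 189.53617889] [-0.8627959  -0.23949692 -0.65511229] 29.810891708754326
161 221
162 20 [517.1 310.4 108.9]
164 20 [517.2 309.  107.5]
191 16 [516.7 286.1  84.6]
220 13 [515.8 253.1  51.6]
159 219
160 20 [517.6 310.9 109.4]
162 20 [517.6 309.4 107.9]
189 16 [517.  286.7  85.2]
218 13 [515.9 254.1  52.6]
side yellow before/after (np.int64(161), np.int64(192), np.int64(284), np.int64(291), np.float64(286.9)) (np.int64(161), np.int64(192), np.int64(284), np.int64(291), np.float64(287.0))
lid diff vs shut 19.53
[([207.0, 278.0, 324.0, 331.0], 0.74)] [([271.0, 136.0, 298.0, 237.0], 0.92)]
```

```bash
python3 -c "
from bench import close_job
print(close_job())"
```

```text
the job is handed in; nothing more can be done
None
```

The full sequence was carried out and the job was handed in at about 37.5 s of the 72 s allowed. No verdict came back.

**What I did:**
- **First rest placement:** I laid the stylus in the 150 mm rest and let go of it.
- **Lid:** I shut it from behind by its tab.
- **Upright:** I took the stylus again about 15 mm from its butt and turned it to about 85° against the jig's side.
- **Press:** I pressed the button through the window. I then tipped the stylus back to about 45° on the bench and returned it to the rest.

**What the last checks showed:**
- **Lid:** it was on its stop when I shut it; 14 N more force moved it no further. After the press the network's box around the lid had moved only 1–2 px. A raw comparison of the two pictures did differ (19.5 grey levels on average). I put that down to the arm's shadow but did not confirm it.
- **Button:** the tip met it at a tool height of about 171.5 mm and stopped hard at about 168.3 mm, roughly the 3 mm of full travel. It was held there for over 2 s at 7–10 N. I judged this from force and height, not from a direct view of the button.
- **Stylus:** it lies within about 1 mm of its first placing in the rest. The marks themselves could not be seen; by my estimate of the rest, the butt may sit about 4 mm to one side, against 12 mm allowed.
- **Surroundings:** the gripper was open and clear, with no force on it. I made no separate final check of the bystanders or of the module's height in its nest.

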